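Tip the sample tubes into the basin, cover it again and tray the flat ware

ROBOT

A 7-joint arm with a two-finger parallel gripper is mounted at the origin on the work surface. World frame = base frame: x ahead of the robot, y to its left, z up, the work surface at z = 0. Lengths are in m, angles in rad, forces in N, time in s.
With the tool pointing down it reaches from about 0.35 to 0.9 m from the base axis. Payload 8.1 kg.
Tool frame: the origin (TCP) lies midway between the tips of the shut fingers; the grasp point (between the pads) lies env.grip_point_offset behind it (env.grip_point_offset is the distance from the TCP to the grasp point, in m); z points along the fingers, x is the direction in which the jaws open and shut, and the axes are right-handed (so a half turn about z gives the same grasp; the last joint's range is limited). The gripper opens to 92 mm and grips with 3 to 60 N. Pads are 19 mm wide; open, the fingers measure 130 mm over their backs; the gripper's body (75 mm by 190 mm) begins 47 mm behind the grasp point.
Start: joints at [1.187, 0.434, 0.025, 1.573, -0.012, 1.134, -0.075], TCP at [0.173, -0.601, 0.227] pointing down, gripper open.
Joint ranges: [-2.62, 2.62], [-0.44, 2.09], [-1.27, 1.32], [0.08, 2.57], [-1.32, 4.46], [0.12, 2], [-2.74, 2.74]. Speed limits (rad/s): [2.22, 2.22, 3.01, 3.01, 3.14, 3.14, 3.14].

INTERFACE

Orientations are given as a unit quaternion [w, x, y, z].
In Python, from plant import env, read_camera, camera_params gives the robot as it stands.
- The arm moves only by the tool carry_out, never from a script. Its argument "steps" is a list of rows, each a list of 7 numbers: the shift along the tool's x, y, z in m, then the turn, a rotation vector about the tool's x, y, z in rad, then the opening, from 0 (shut) to 1 (fully open). In form: [[x, y, z, rx, ry, rz, hand], ...]. A call has 1 to 8 rows; each row shifts and turns the commanded pose from where the row before left it, along the tool's axes as they then stand; what a row does not reach is not made up. A row lasts 1/12 s, in which the tool goes at most 41.7 mm and 7.16 degrees, less where a joint would pass 70% of its speed; a pose out of reach is approached as far as the arm can. A call is refused whole if a number of a shift passes 0.0417 or a number of a turn 0.125, either way. A call with a gripper value outside its range is refused whole. The fingers move at their own pace and stop on an object; the grip force is fixed at half the most. Time passes only in rows, so rows that do not move let the fingers close. It gives the time, the measured TCP pose, the force and the opening at its end, in the units of the state.
- env.observe(): the state, without advancing time (a new reading comes with each control period).
- read_camera(name): name is "side" or "top" or "wrist"; returns the picture (480x640x3 uint8, red, green, blue); there is no depth.
- camera_params(name): a dict with "fov_y" (degrees; the focal length in pixels is half the picture's height over the tangent of half this angle, whatever the lens; pixels are square), "cx", "cy" (the principal point, pixels), "position" and "rotation" of the camera in the world; the wrist camera has in their place "mount" (4x4, takes a point from camera to tool coordinates, whose origin is the TCP and whose axes are the tool frame's). Camera axes: x right, y up, looking along -z (the intrinsics and any distortion apply to the point x, -y, -z); pixel columns grow to the right and rows downward; lengths in m; the calibration is good to about 2 mm. A picture is of the moment at which its call begins: read the wrist's pose just before it. camera_params takes no time and is no camera call.
- env.hand_in(): hands the job in, once; it reports no verdict.
The state is a dict: "time_s": time; "joint_pos": joint angles; "qd": joint speeds; "effort": joint torques, N m; "tcp_pos": TCP position; "eef_rot": TCP orientation; "ft_force": force on the tool from outside, world axes, zero at the start; "wrist_torque": the same for the moment, N m; "finger_gap": finger opening in m.
Only numpy, scipy, OpenCV 4.12 (cv2) and the standard library are available. Lean on these libraries where they do the work, as an engineer would, in place of code of your own. Each camera call takes 0.05 s, during which the arm holds its last target.

TASK

Take the steel cover off the deep basin and lay it flat on the dark bench mat. Lift the tipping tray by its bar so that the round tubes roll off its lip into the basin while the flat ware (dishes, slide mailer) stays on, and let the tray back down. Then set the cover back on the basin, fully seated and level, and lay the flat ware the right way up in the shallow white tray; leave the other things on the bench where they are.

Things in the scene. Friction and masses are not known exactly. Their poses are not given: they have to be found in the camera images.
- tray (a joint): Angle of the hinged tipping tray, rad: 0 = level and down on its stop (where it starts), growing as the handle end is lifted, up to a stop at 0.45. The hinge is damped; let go, the tray sinks back to 0 in under a second. Lifting it by the bar takes 4 to 10 N.
- tray_handle (a point): Middle of the tray's lifting bar: a round bar 12 mm in diameter, 116 mm long, over the raised end of the tray, 35 mm above the mat. x along the bar. The bar's posts stand 55 mm either side of this point. The hinge axis is parallel to the bar, 248 mm away in the tray's -y and 95 mm below it (tray level).
- tray_mat (a point): Centre of the top face of the tipping tray's dark ribbed mat, 100 mm above the bench when level. Axes of the tray: x along the lip and hinge, y from the lip towards the lifting bar, z up from the mat. Steel deck 290 mm (x) by 255 mm (y); 16 mm high walls on both sides and at the bar end, no wall at the lip (y = -127.5 mm). The mat grips: flat ware does not slide anywhere in the tray's travel. When tipped the lip swings out over the basin's near wall.
- basin: Deep rectangular stainless basin, fixed, open at the top, standing under the lip. Origin: centre of its underside. Inside 280 mm (x) by 150 mm (y), walls 3 mm, rim 80 mm above its underside; x along the lip, y towards the tipping tray.
- lid: Loose flat stainless cover, about 350 g, at the start seated on the basin. Origin: centre of the underside of its plate; seated, this lies at the centre of the basin's rim, 80 mm above the basin's origin; lying on the bench, 8 mm above what it lies on. Plate 294 mm (x) by 164 mm (y) by 4 mm; beneath it a step 270 by 140 mm, 8 mm deep, goes inside the rim with 5 mm play all round. Either end way round fits.
- lid_grip (a point): Middle of the cover's round grip bar: 10 mm in diameter, 90 mm long along the cover's x, its axis 32 mm above the underside of the plate; posts 40 mm either side of this point.
- mat: Dark silicone bench mat, fixed, 310 mm (x) by 190 mm (y) by 3 mm thick, where the cover is laid aside. Origin: centre of its underside.
- flat_tray: Shallow white plastic tray, fixed, for flat ware. Origin: centre of its underside. Inside 272 mm (x) by 152 mm (y), floor 4 mm thick, walls 4 mm, rim 45 mm high. The mat and this tray lie to the left and right of the work, either way round.
- tube1: Capped clear plastic sample tube, a straight cylinder 110 mm long and 30 mm in diameter, about 60 g, blue cap; starts lying on the tipping tray nearer its lip. Origin at its centre, x along its axis; y and z turn as it rolls. Starts to roll when the tray is tipped past about 0.16 rad. May be absent.
- tube2: Capped clear plastic sample tube, a straight cylinder 110 mm long and 30 mm in diameter, about 60 g, blue cap; starts lying on the tipping tray nearer its lip. Origin at its centre, x along its axis; y and z turn as it rolls. Starts to roll when the tray is tipped past about 0.16 rad. May be absent.
- tube3: Capped clear plastic sample tube, a straight cylinder 110 mm long and 30 mm in diameter, about 60 g, blue cap; starts lying on the tipping tray nearer its lip. Origin at its centre, x along its axis; y and z turn as it rolls. Starts to roll when the tray is tipped past about 0.16 rad. May be absent.
- tube4: Capped clear plastic sample tube, a straight cylinder 110 mm long and 30 mm in diameter, about 60 g, blue cap; starts lying on the tipping tray nearer its lip. Origin at its centre, x along its axis; y and z turn as it rolls. Starts to roll when the tray is tipped past about 0.16 rad. May be absent.
- dish1: Closed clear culture dish with amber medium, a flat disc 60 mm in diameter and 16 mm high, lying on the tipping tray behind the tubes; about 35 g. Origin at the centre of its underside, z up. May be absent.
- dish2: Closed clear culture dish with amber medium, a flat disc 60 mm in diameter and 16 mm high, lying on the tipping tray behind the tubes; about 35 g. Origin at the centre of its underside, z up. May be absent.
- mailer: Closed flat slide mailer, white plastic box 80 mm (x) by 34 mm (y) by 16 mm, lying on the tipping tray behind the tubes; about 40 g. Origin at the centre of its underside, z up. May be absent.
- tip_box: Bystander: blue box of pipette tips, 85 x 120 x 59 mm, beyond the work; origin under its centre.
- media_bottle: Bystander: amber jar 64 mm in diameter, 130 mm high; origin under its centre.
- dropper: Bystander: small white bottle 38 mm in diameter, 85 mm high; origin under its centre.
- timer: Bystander: bench timer 60 x 75 x 24 mm, beyond the tipping tray; origin under its centre.
- tweezers: Bystander: steel tweezers 130 mm long lying beyond the basin; origin under the centre.
There are look-alikes about, which are no part of the job. There is more than one size of the mailer; the one meant has the size given above.

How it is judged:
On the way, in this order (a step that is already met when the one before it is completed fails the run):
1. the cover lies flat on the bench mat (horizontal distance between lid and mat below 0.06 m and z of lid in the frame of mat below 0.02 m and angle between lid's own z axis and vertical below 0.1 rad and linear speed of lid below 0.05 m/s), for 0.2 s.
2. the tray is tipped with the flat ware lying on it (value of joint tray above 0.15 rad and x of dish1 in the frame of tray_mat between -0.145 and 0.145 m and y of dish1 in the frame of tray_mat between -0.1275 and 0.1275 m and z of dish1 in the frame of tray_mat between -0.01 and 0.02 m and x of dish2 in the frame of tray_mat between -0.145 and 0.145 m and y of dish2 in the frame of tray_mat between -0.1275 and 0.1275 m and z of dish2 in the frame of tray_mat between -0.01 and 0.02 m and x of mailer in the frame of tray_mat between -0.145 and 0.145 m and y of mailer in the frame of tray_mat between -0.1275 and 0.1275 m and z of mailer in the frame of tray_mat between -0.01 and 0.02 m), for 0.1 s.
3. the tray is back down level, all tubes are in the basin, and the flat ware is on the tipping tray or in the white tray (value of joint tray below 0.03 rad and x of tube1 in the frame of basin between -0.14 and 0.14 m and y of tube1 in the frame of basin between -0.075 and 0.075 m and z of tube1 in the frame of basin between 0 and 0.072 m and x of tube2 in the frame of basin between -0.14 and 0.14 m and y of tube2 in the frame of basin between -0.075 and 0.075 m and z of tube2 in the frame of basin between 0 and 0.072 m and x of tube3 in the frame of basin between -0.14 and 0.14 m and y of tube3 in the frame of basin between -0.075 and 0.075 m and z of tube3 in the frame of basin between 0 and 0.072 m and x of tube4 in the frame of basin between -0.14 and 0.14 m and y of tube4 in the frame of basin between -0.075 and 0.075 m and z of tube4 in the frame of basin between 0 and 0.072 m and ((x of dish1 in the frame of tray_mat between -0.145 and 0.145 m and y of dish1 in the frame of tray_mat between -0.1275 and 0.1275 m and z of dish1 in the frame of tray_mat between -0.01 and 0.02 m) or (x of dish1 in the frame of flat_tray between -0.136 and 0.136 m and y of dish1 in the frame of flat_tray between -0.076 and 0.076 m and z of dish1 in the frame of flat_tray between 0 and 0.03 m and angle between dish1's own z axis and vertical below 0.3 rad)) and ((x of dish2 in the frame of tray_mat between -0.145 and 0.145 m and y of dish2 in the frame of tray_mat between -0.1275 and 0.1275 m and z of dish2 in the frame of tray_mat between -0.01 and 0.02 m) or (x of dish2 in the frame of flat_tray between -0.136 and 0.136 m and y of dish2 in the frame of flat_tray between -0.076 and 0.076 m and z of dish2 in the frame of flat_tray between 0 and 0.03 m and angle between dish2's own z axis and vertical below 0.3 rad)) and ((x of mailer in the frame of tray_mat between -0.145 and 0.145 m and y of mailer in the frame of tray_mat between -0.1275 and 0.1275 m and z of mailer in the frame of tray_mat between -0.01 and 0.02 m) or (x of mailer in the frame of flat_tray between -0.136 and 0.136 m and y of mailer in the frame of flat_tray between -0.076 and 0.076 m and z of mailer in the frame of flat_tray between 0 and 0.03 m and angle between mailer's own z axis and vertical below 0.3 rad))), for 0.2 s.
At the end, for the whole second after the job is handed in: All tubes in the basin below its rim; tray down (<0.03 rad); cover seated on the rim (centred to 9 mm, height within 2.5 mm, tilt <0.025 rad, square to 0.1 rad); all flat ware inside the white tray, tilted <0.3 rad; everything at rest (value of joint tray below 0.03 rad and x of tube1 in the frame of basin between -0.14 and 0.14 m and y of tube1 in the frame of basin between -0.075 and 0.075 m and z of tube1 in the frame of basin between 0 and 0.072 m and x of tube2 in the frame of basin between -0.14 and 0.14 m and y of tube2 in the frame of basin between -0.075 and 0.075 m and z of tube2 in the frame of basin between 0 and 0.072 m and x of tube3 in the frame of basin between -0.14 and 0.14 m and y of tube3 in the frame of basin between -0.075 and 0.075 m and z of tube3 in the frame of basin between 0 and 0.072 m and x of tube4 in the frame of basin between -0.14 and 0.14 m and y of tube4 in the frame of basin between -0.075 and 0.075 m and z of tube4 in the frame of basin between 0 and 0.072 m and linear speed of each of tube1, tube2, tube3, tube4, dish1, dish2, mailer, lid below 0.03 m/s and x of dish1 in the frame of flat_tray between -0.136 and 0.136 m and y of dish1 in the frame of flat_tray between -0.076 and 0.076 m and z of dish1 in the frame of flat_tray between 0 and 0.03 m and angle between each of dish1, dish2, mailer's own z axis and vertical below 0.3 rad and x of dish2 in the frame of flat_tray between -0.136 and 0.136 m and y of dish2 in the frame of flat_tray between -0.076 and 0.076 m and z of dish2 in the frame of flat_tray between 0 and 0.03 m and x of mailer in the frame of flat_tray between -0.136 and 0.136 m and y of mailer in the frame of flat_tray between -0.076 and 0.076 m and z of mailer in the frame of flat_tray between 0 and 0.03 m and horizontal distance between lid and basin below 0.009 m and z of lid in the frame of basin between 0.0775 and 0.0825 m and angle between lid's own z axis and vertical below 0.025 rad and angle between the x axis of lid and the x axis of basin, either way round below 0.1 rad); the robot touches nothing.
It fails at once if a bystander was moved more than 30 mm (distance of any of tip_box, media_bottle, dropper, timer, tweezers from where it was at the start of the episode above 0.03 m).
Of tube1, tube2, tube3, tube4 only 2 to 4 are there at a start; the rules pass over those that are not, and their reading is None.
Of dish1, dish2, mailer only 2 to 3 are there at a start; the rules pass over those that are not, and their reading is None.
At some moment in a run one of lid, dish1, dish2, mailer may be knocked a few centimetres aside while the robot is not near it.
Once in a run the grip may slacken for a moment while it holds something.
It also fails if it takes over 208 s, if anything falls off the work surface, if the arm or the gripper's body presses on something with over 40 N, if the wrist force passes 120 N, or if a joint passes its speed limit or range.

## Working session

There is one attempt and no reset: what is moved stays moved. The work goes in short steps, Python scripts to look and compute and a tool call to move; the robot and the scene stay as the last step left them, time stands still between calls to the robot, and variables do not carry over. Pictures are saved under pics/ and viewed, and the job is handed in when it is done.

Besides the shell and the picture viewer there is one more tool, called as name([rows], argument=value, ...), one row to a line, values as JSON. carry_out: Moves the arm, as the interface text tells. Its arguments: {"type":"object","properties":{"steps":{"type":"array","items":{"type":"array","items":{"type":"number"}}}},"required":["steps"]}

```bash
ls; mkdir -p pics
python3 - <<'E'
from plant import env, read_camera, camera_params
import cv2
s=env.observe(); print(s, env.grip_point_offset)
for n in ["side","top","wrist"]:
    print(n,camera_params(n))
    cv2.imwrite(f"pics/{n}0.png",read_camera(n)[:,:,::-1])
E
```

```text
pics
{'time_s': 0.0, 'joint_pos': array([ 1.18739273,  0.43524717,  0.02499721,  1.5741125 , -0.01157411,
        1.13398207, -0.07510231]), 'qd': array([-8.83391880e-06, -2.66050536e-04, -1.88934586e-05, -2.00886940e-03,
       -6.65180057e-04,  1.28279189e-03,  1.74449960e-03]), 'effort': array([ 1.38355448e-03, -6.67844868e+01,  9.85671692e-01, -3.14460647e+01,
       -6.03642035e-02,  4.29651293e-02,  1.61475141e-04]), 'tcp_pos': array([ 0.17298464, -0.60004814,  0.22592427]), 'eef_rot': array([-4.07652576e-04,  7.99076659e-01, -6.01228616e-01, -6.91073161e-04]), 'ft_force': array([ 0.2056986 ,  0.01611624, -0.58178965]), 'wrist_torque': array([-0.05363397,  0.01601365, -0.03058847]), 'finger_gap': 0.09191945112329317} 0.0188
side {'fov_y': 42.3962930956202, 'cx': 313.46211452125704, 'cy': 241.88026218580214, 'position': array([ 0.31224133, -0.94908875,  0.85445766]), 'rotation': array([ 0.89155424,  0.43816117, -0.05590732, -0.10010092])}
top {'fov_y': 50.452642555619704, 'cx': 320.7930662068036, 'cy': 247.28584968504853, 'position': array([ 0.42263167, -0.01411579,  1.26141461]), 'rotation': array([ 0.71346698,  0.03026448, -0.02997069, -0.69939308])}
wrist {'fov_y': 64.16688144258772, 'cx': 321.6202039251488, 'cy': 233.38989214058833, 'mount': array([[ 9.99999587e-01, -5.06575838e-04,  7.54691614e-04,
         1.01383583e-03],
       [-2.74106053e-04, -9.59710821e-01, -2.80989439e-01,
        -7.48743441e-02],
       [ 8.66628168e-04,  2.80989116e-01, -9.59710563e-01,
        -1.57677343e-01],
       [ 0.00000000e+00,  0.00000000e+00,  0.00000000e+00,
         1.00000000e+00]])}
```

View pics/top0.png

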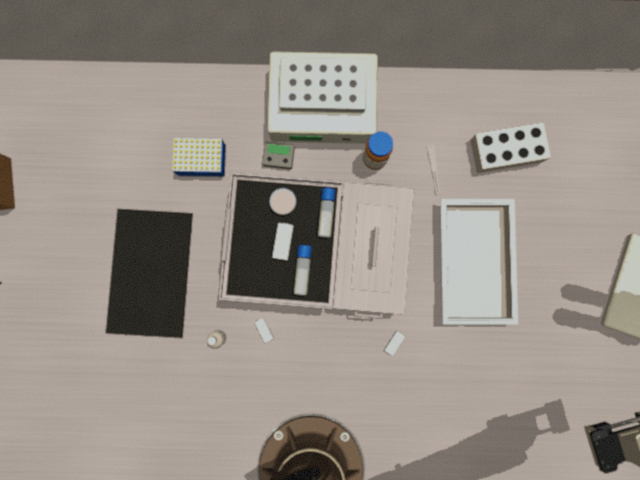

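View pics/side0.png

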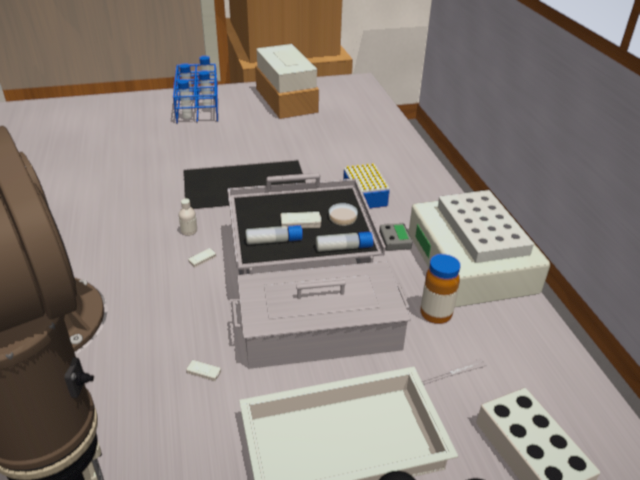

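View pics/wrist0.png

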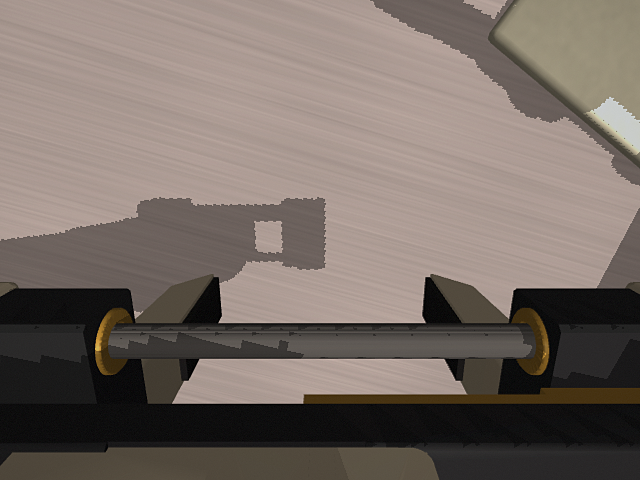

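```bash
cat > h.py <<'E'
from plant import env, read_camera, camera_params
import cv2, numpy as np
from scipy.spatial.transform import Rotation as R
from scipy.optimize import least_squares
def quat(q): return R.from_quat([q[1],q[2],q[3],q[0]])
def cam(n,s=None):
    p=camera_params(n); f=240/np.tan(np.radians(p['fov_y']/2))
    if 'mount' in p:
        s=s or env.observe(); T=np.eye(4);T[:3,:3]=quat(s['eef_rot']).as_matrix();T[:3,3]=s['tcp_pos']
        M=T@p['mount']; return f,p['cx'],p['cy'],M[:3,:3],M[:3,3]
    return f,p['cx'],p['cy'],quat(p['rotation']).as_matrix(),np.array(p['position'])
def proj(c,X):
    f,cx,cy,Rm,t=c; q=(np.atleast_2d(X)-t)@Rm
    return np.c_[cx+f*q[:,0]/-q[:,2], cy-f*q[:,1]/-q[:,2]]
def ray(c,uv):
    f,cx,cy,Rm,t=c; return t, Rm@np.array([(uv[0]-cx)/f,-(uv[1]-cy)/f,-1])
def onz(c,uv,z):
    t,d=ray(c,uv); return t+d*(z-t[2])/d[2]
def tri(obs):
    A=[];b=[]
    for c,uv in obs:
        t,d=ray(c,uv); d=d/np.linalg.norm(d); P=np.eye(3)-np.outer(d,d); A.append(P);b.append(P@t)
    return np.linalg.lstsq(np.vstack(A),np.hstack(b),rcond=None)[0]
def snap(n,name,crop=None,k=1):
    s=env.observe(); im=read_camera(n)[:,:,::-1]
    cv2.imwrite(f"pics/{name}_raw.png",im)
    if crop: x0,y0,x1,y1=crop; im=im[y0:y1,x0:x1]
    im=cv2.resize(im,None,fx=k,fy=k,interpolation=cv2.INTER_CUBIC); cv2.imwrite(f"pics/{name}.png",im); return s
def rel(s,target_p,target_R):
    Rm=quat(s['eef_rot']).as_matrix(); return Rm.T@(np.array(target_p)-s['tcp_pos']), R.from_matrix(Rm.T@target_R).as_rotvec()
E
python3 - <<'E'
import cv2
im=cv2.imread('pics/top0.png')
for n,(x0,y0,x1,y1) in dict(a=(215,165,345,315),b=(325,170,425,330),c=(95,195,205,345),d=(430,190,530,335)).items():
    k=4 if n in'a' else 4
    cv2.imwrite(f'pics/t_{n}.png',cv2.resize(im[y0:y1,x0:x1],None,fx=k,fy=k,interpolation=cv2.INTER_CUBIC))
im=cv2.imread('pics/side0.png')
cv2.imwrite('pics/s_a.png',cv2.resize(im[165:365,220:420],None,fx=3,fy=3,interpolation=cv2.INTER_CUBIC))
E
```

```text
(no output)
```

View pics/t_a.png

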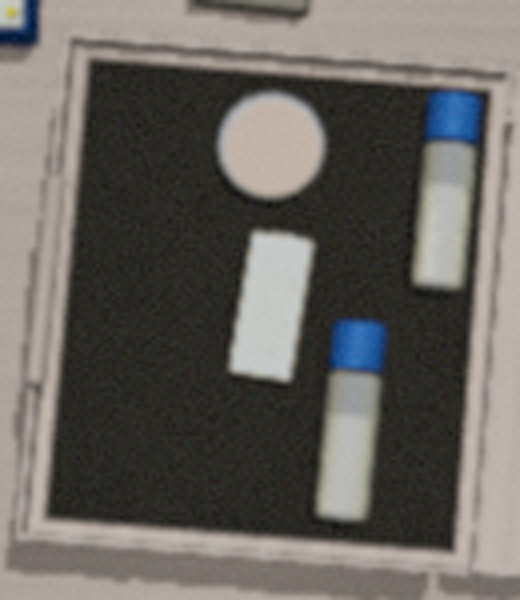

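View pics/t_b.png

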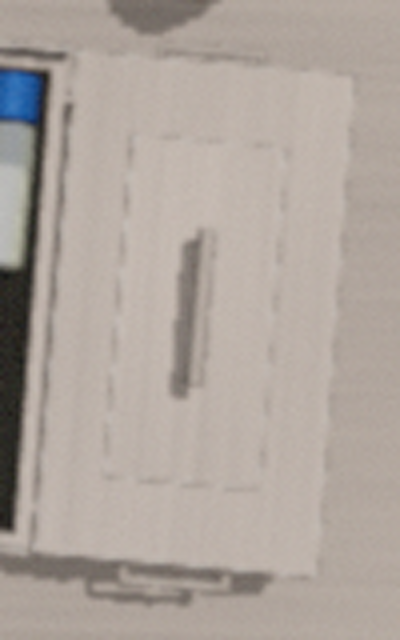

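View pics/t_c.png

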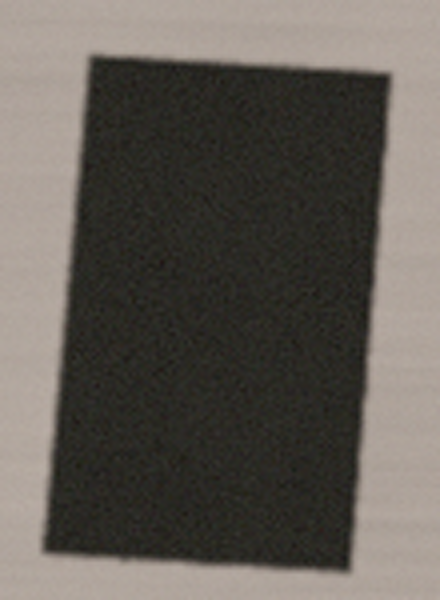

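View pics/t_d.png

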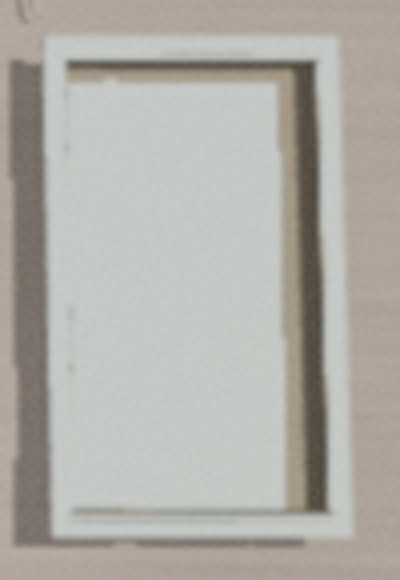

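View pics/s_a.png

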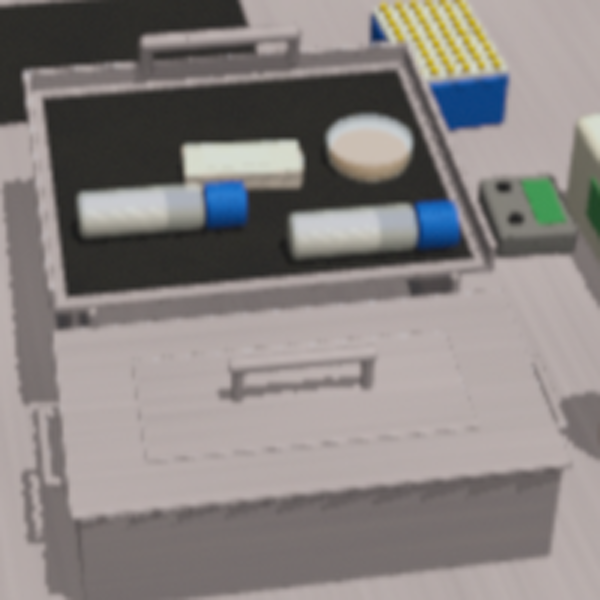

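Run:
```python
from h import *
T=cam('top');S=cam('side')
def tp(x,y,ox,oy,k=4): return np.array([ox+(x+.5)/k-.5,oy+(y+.5)/k-.5])
def rep(name,uvs,z):
    P=np.array([onz(T,u,z) for u in uvs]); print(name,P[:,:2].round(4).tolist(),'ctr',P.mean(0).round(4)); return P
def ang(a,b): d=b-a; return np.degrees(np.arctan2(d[1],d[0]))
L=rep('lid',[tp(*p,325,170) for p in[(75,50),(355,75),(318,575),(35,552)]],.084)
print('size',np.linalg.norm(L[0]-L[1]),np.linalg.norm(L[1]-L[2]),np.linalg.norm(L[2]-L[3]),np.linalg.norm(L[3]-L[0]),'ang',ang(L[2],L[1]),ang(L[3],L[0]))
G=[tri([(T,tp(*a,325,170)),(S,tp(*b,220,165,3))]) for a,b in[((210,232),(375,352)),((197,388),(230,360))]]
print('grip',G,(G[0]+G[1])/2, ang(G[1],G[0]))
M=rep('mat',[tp(*p,95,195) for p in[(92,57),(390,74),(350,571),(44,551)]],.003)
print('size',np.linalg.norm(M[0]-M[1]),np.linalg.norm(M[1]-M[2]),'ang',ang(M[2],M[1]),ang(M[3],M[0]))
F=rep('flat',[tp(*p,430,190) for p in[(43,37),(338,37),(354,538),(52,538)]],.045)
print('size',np.linalg.norm(F[0]-F[1]),np.linalg.norm(F[1]-F[2]),'ang',ang(F[2],F[1]),ang(F[3],F[0]))
D=rep('deck',[tp(*p,215,165) for p in[(70,42),(508,75),(465,562),(17,540)]],.116)
print('size',np.linalg.norm(D[0]-D[1]),np.linalg.norm(D[1]-D[2]),'ang',ang(D[2],D[1]),ang(D[3],D[0]))
B=[tri([(T,tp(*a,215,165)),(S,tp(*b,220,165,3))]) for a,b in[((62,172),(298,33)),((38,385),(140,42))]]
print('bar',B, ang(B[1],B[0]))
rep('dish',[tp(272,145,215,165)],.116)
rep('mailer',[tp(*p,215,165) for p in[(253,230),(314,239),(290,382),(230,374)]],.116)
```

```text
lid [[0.6776, -0.0625], [0.666, -0.2267], [0.3748, -0.2068], [0.3847, -0.0443]] ctr [ 0.5258 -0.1351  0.084 ]
size 0.164630425075673 0.29185979601731066 0.16283486785521198 0.29344642857744185 ang -3.91581580204929 -3.5643669754679124
grip [array([ 0.56841571, -0.13978441,  0.11196232]), array([ 0.47978819, -0.13296929,  0.11639886])] [ 0.52410195 -0.13637685  0.11418059] -4.397172523701549
mat [[0.6162, 0.4962], [0.6092, 0.3099], [0.3026, 0.3217], [0.311, 0.5091]] ctr [0.4597 0.4092 0.003 ]
size 0.18638868199692118 0.30681199222315086 ang -2.192098120591824 -2.420866190911258
flat [[0.6497, -0.2991], [0.6532, -0.4773], [0.3534, -0.4831], [0.3498, -0.3044]] ctr [ 0.5015 -0.391   0.045 ]
size 0.17823962137208652 0.2999122510136427 ang 1.0981034205286477 1.012897718254607
deck [[0.6818, 0.1931], [0.6677, -0.0573], [0.3912, -0.0378], [0.3984, 0.2129]] ctr [0.5348 0.0778 0.116 ]
size 0.2507779770298911 0.2771921884389503 ang -4.031580899935949 -3.998694565339489
bar [array([0.60204205, 0.19192162, 0.13453149]), array([0.48396544, 0.20042566, 0.13660884])] -4.119406444333964
dish [[0.6246, 0.0762]] ctr [0.6246 0.0762 0.116 ]
mailer [[0.5757, 0.0857], [0.5713, 0.051], [0.4899, 0.0626], [0.4938, 0.0965]] ctr [0.5327 0.0739 0.116 ]
```

```bash
cat >> h.py <<'E'
def down(yaw_deg):  # tool z down, tool x at yaw
    a=np.radians(yaw_deg); x=np.array([np.cos(a),np.sin(a),0]); z=np.array([0,0,-1.]); return np.c_[x,np.cross(z,x),z]
def plan(p,yaw):
    s=env.observe(); d,r=rel(s,p,down(yaw)); Rm=quat(s['eef_rot']).as_matrix()
    print('t',s['time_s'].__round__(2),'tcp',s['tcp_pos'].round(4),'yaw',np.degrees(np.arctan2(Rm[1,0],Rm[0,0])).round(2),'gap',round(s['finger_gap'],4),'F',s['ft_force'].round(1),'q',np.round(s['joint_pos'],2))
    print('shift tool',d.round(4),'rot',r.round(4),'| shift after turning',(down(yaw).T@(np.array(p)-s['tcp_pos'])).round(4))
E
python3 -c "
from h import *
plan([.526,-.136,.226],86)"
```

```text
t 0.15 tcp [ 0.173  -0.6002  0.2261] yaw -73.92 gap 0.0922 F [ 0.2 -0.4 -1. ] q [ 1.19  0.44  0.02  1.57 -0.01  1.13 -0.08]
shift tool [-0.3482 -0.4677  0.0005] rot [-1.7000e-03  5.0000e-04 -2.7911e+00] | shift after turning [4.877e-01 3.197e-01 1.000e-04]
```

carry_out([
  [-0.022,-0.029,0,0,0,0,1],
  [-0.022,-0.029,0,0,0,0,1],
  [-0.022,-0.029,0,0,0,0,1],
  [-0.022,-0.029,0,0,0,0,1],
  [-0.022,-0.029,0,0,0,0,1],
  [-0.022,-0.029,0,0,0,0,1],
  [-0.022,-0.029,0,0,0,0,1],
  [-0.022,-0.029,0,0,0,0,1],
])

```text
time_s: 0.82
tcp_pos: [0.3479, -0.3655, 0.2267]
eef_rot: [0.0, 0.799, -0.601, -0.0]
ft_force: [0.4, -0.5, -0.0]
finger_gap: 0.0918
```

carry_out([
  [-0.022,-0.029,0,0,0,0,1],
  [-0.022,-0.029,0,0,0,0,1],
  [-0.022,-0.029,0,0,0,0,1],
  [-0.022,-0.029,0,0,0,0,1],
  [-0.022,-0.029,0,0,0,0,1],
  [-0.022,-0.029,0,0,0,0,1],
  [-0.022,-0.029,0,0,0,-0.1,1],
  [0,0,0,0,0,-0.12,1],
])

```text
time_s: 1.48
tcp_pos: [0.5038, -0.155, 0.2269]
eef_rot: [-0.002, 0.864, -0.504, 0.0]
ft_force: [0.1, 1.3, 0.1]
finger_gap: 0.092
```

carry_out([
  [0,0,0,0,0,-0.12,1],
  [0,0,0,0,0,-0.12,1],
  [0,0,0,0,0,-0.12,1],
  [0,0,0,0,0,-0.12,1],
  [0,0,0,0,0,-0.12,1],
  [0,0,0,0,0,-0.12,1],
  [0,0,0,0,0,-0.12,1],
  [0,0,0,0,0,-0.12,1],
])

```text
time_s: 2.15
tcp_pos: [0.4995, -0.1629, 0.2265]
eef_rot: [-0.0, 0.999, -0.052, -0.0]
ft_force: [0.3, -1.0, 0.0]
finger_gap: 0.0918
```

carry_out([
  [0,0,0,0,0,-0.12,1],
  [0,0,0,0,0,-0.12,1],
  [0,0,0,0,0,-0.12,1],
  [0,0,0,0,0,-0.12,1],
  [0,0,0,0,0,-0.12,1],
  [0,0,0,0,0,-0.12,1],
  [0,0,0,0,0,-0.12,1],
  [0,0,0,0,0,-0.12,1],
])

```text
time_s: 2.82
tcp_pos: [0.4995, -0.163, 0.2265]
eef_rot: [-0.0, 0.91, 0.415, -0.0]
ft_force: [0.0, 0.1, -0.4]
finger_gap: 0.0919
```

```bash
python3 -c "
from h import *
plan([.526,-.136,.226],86.2)"
```

```text
t 2.82 tcp [ 0.4995 -0.163   0.2265] yaw 49.03 gap 0.0919 F [ 0.   0.1 -0.4] q [ 0.71  0.35 -0.65  1.77  0.23  1.1   0.84]
shift tool [0.0378 0.0023 0.0005] rot [-5.000e-04  2.000e-04 -6.488e-01] | shift after turning [0.0287 0.0247 0.0005]
```

carry_out([
  [0,0,0,0,0,-0.12,1],
  [0,0,0,0,0,-0.12,1],
  [0,0,0,0,0,-0.12,1],
  [0,0,0,0,0,-0.12,1],
  [0,0,0,0,0,-0.12,1],
  [0,0,0,0,0,-0.049,1],
  [0.0287,0.0247,0,0,0,0,1],
  [0,0,0,0,0,0,1],
])

```text
time_s: 3.48
tcp_pos: [0.5293, -0.1318, 0.2271]
eef_rot: [-0.0, 0.731, 0.682, 0.002]
ft_force: [0.4, 1.2, 0.7]
finger_gap: 0.0914
```

```bash
python3 -c "
from h import *
plan([.5255,-.1357,.0935],86.1)
snap('wrist','w1')"
```

```text
t 3.48 tcp [ 0.5293 -0.1318  0.2271] yaw 86.08 gap 0.0914 F [0.4 1.2 0.7] q [ 0.73  0.42 -0.79  1.72  0.32  1.13  1.35]
shift tool [-0.0046 -0.0038  0.1335] rot [ 0.0026 -0.0033 -0.0004] | shift after turning [-0.0042 -0.0035  0.1336]
```

View pics/w1.png

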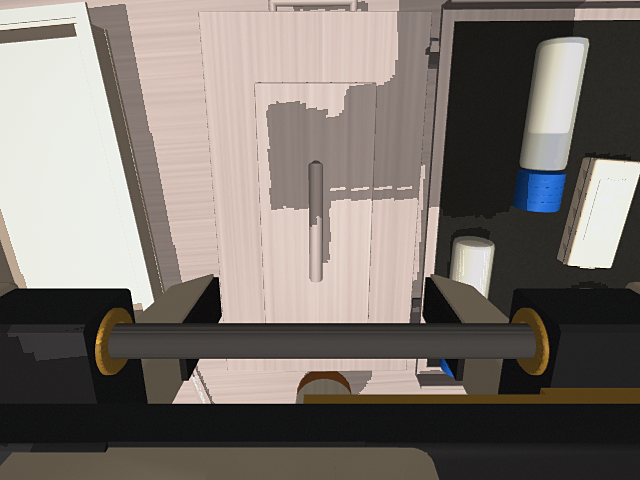

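```bash
python3 -c "
from h import *
c=cam('wrist')
for z in(.112,):
  a=onz(c,(316,163),z);b=onz(c,(316,282),z);print(a,b,(a+b)/2,np.linalg.norm(a-b))
for uv in [(199,11),(433,11)]: print(onz(c,uv,.084))
"
```

```text
[ 0.47940954 -0.13471249  0.112     ] [ 0.56980665 -0.14124111  0.112     ] [ 0.52460809 -0.1379768   0.112     ] 0.09063255890181503
[ 0.37207543 -0.20915714  0.084     ]
[ 0.38306051 -0.04605625  0.084     ]
```

carry_out([
  [-0.0055,-0.004,0.026,0.0026,-0.0033,0,1],
  [0,0,0.027,0,0,0,1],
  [0,0,0.027,0,0,0,1],
  [0,0,0.027,0,0,0,1],
  [0,0,0.02,0,0,0,1],
  [0,0,0.0065,0,0,0,1],
  [0,0,0,0,0,0,1],
  [0,0,0,0,0,0,0],
])

```text
time_s: 4.2
tcp_pos: [0.5219, -0.1417, 0.0938]
eef_rot: [0.0, 0.732, 0.681, -0.002]
ft_force: [0.5, 0.3, -0.0]
finger_gap: 0.0883
```

carry_out([
  [0,0,0,0,0,0,0],
  [0,0,0,0,0,0,0],
  [0,0,0,0,0,0,0],
  [0,0,0,0,0,0,0],
  [0,0,0,0,0,0,0],
  [0,0,0,0,0,0,0],
])

```text
time_s: 4.7
tcp_pos: [0.5218, -0.1417, 0.0935]
eef_rot: [0.0, 0.732, 0.681, -0.002]
ft_force: [0.2, -0.3, -0.1]
finger_gap: 0.0497
```

```bash
python3 -c "
from h import *
plan([.525,-.137,.25],86.1)"
```

```text
t 4.7 tcp [ 0.5218 -0.1417  0.0935] yaw 85.88 gap 0.0497 F [ 0.2 -0.3 -0.1] q [ 0.67  0.55 -0.7   1.89  0.46  0.87  1.23]
shift tool [ 0.0044  0.0025 -0.1566] rot [-0.0023  0.0035 -0.0038] | shift after turning [ 0.0049  0.0029 -0.1565]
```

carry_out([
  [0.0045,0.0025,0,-0.002,0.003,0,0],
  [0,0,0,0,0,0,0],
  [0,0,0,0,0,0,0],
  [0,0,0,0,0,0,0],
  [0,0,0,0,0,0,0],
  [0,0,0,0,0,0,0],
  [0,0,0,0,0,0,0],
])

```text
time_s: 5.28
tcp_pos: [0.5245, -0.1372, 0.0932]
eef_rot: [-0.0, 0.732, 0.681, -0.0]
ft_force: [-0.2, 1.2, -0.6]
finger_gap: 0.0089
```

```bash
python3 -c "
from h import *
plan([.525,-.137,.25],86.1)"
```

```text
t 5.28 tcp [ 0.5245 -0.1372  0.0932] yaw 85.88 gap 0.0089 F [-0.2  1.2 -0.6] q [ 0.66  0.56 -0.7   1.88  0.46  0.87  1.23]
shift tool [ 0.0002  0.0003 -0.1568] rot [-0.0006  0.0001 -0.0038] | shift after turning [ 0.0002  0.0004 -0.1568]
```

carry_out([
  [0,0,-0.008,0,0,0,0],
  [0,0,-0.012,0,0,0,0],
  [0,0,-0.02,0,0,0,0],
  [0,0,-0.025,0,0,0,0],
  [0,0,-0.025,0,0,0,0],
  [0,0,-0.025,0,0,0,0],
  [0,0,-0.025,0,0,0,0],
  [0,0,-0.016,0,0,0,0],
])

```text
time_s: 5.95
tcp_pos: [0.5253, -0.1369, 0.2529]
eef_rot: [0.001, 0.732, 0.681, 0.001]
ft_force: [0.2, -0.5, -1.9]
finger_gap: 0.0088
```

```bash
python3 -c "
from h import *
plan([.4597,.4092,.24],87.7)
snap('side','s2')"
```

```text
t 5.95 tcp [ 0.5253 -0.1369  0.2529] yaw 85.91 gap 0.0088 F [ 0.2 -0.5 -1.9] q [ 0.74  0.39 -0.79  1.69  0.3   1.18  1.37]
shift tool [ 0.5401 -0.1044  0.0122] rot [ 0.0024  0.0008 -0.0312] | shift after turning [ 0.5431 -0.0874  0.0129]
```

View pics/s2.png

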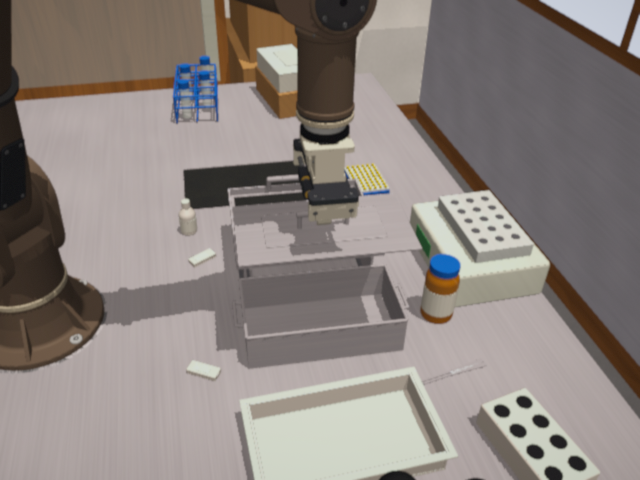

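carry_out([
  [0.012,-0.002,0,0,0,-0.031,0],
  [0.025,-0.004,0,0,0,0,0],
  [0.03,-0.005,0,0,0,0,0],
  [0.03,-0.005,0,0,0,0,0],
  [0.03,-0.005,0,0,0,0,0],
  [0.03,-0.005,0,0,0,0,0],
  [0.03,-0.005,0,0,0,0,0],
  [0.03,-0.005,0,0,0,0,0],
])

```text
time_s: 6.67
tcp_pos: [0.4961, 0.083, 0.2481]
eef_rot: [-0.001, 0.721, 0.693, -0.001]
ft_force: [0.3, 0.7, -2.7]
finger_gap: 0.0086
```

carry_out([
  [0.03,-0.005,0,0,0,0,0],
  [0.03,-0.005,0,0,0,0,0],
  [0.03,-0.005,0,0,0,0,0],
  [0.03,-0.005,0,0,0,0,0],
  [0.03,-0.005,0,0,0,0,0],
  [0.03,-0.005,0,0,0,0,0],
  [0.03,-0.005,0,0,0,0,0],
  [0.03,-0.005,0,0,0,0,0],
])

```text
time_s: 7.33
tcp_pos: [0.4659, 0.324, 0.2479]
eef_rot: [-0.0, 0.721, 0.693, -0.001]
ft_force: [0.2, -0.2, -1.8]
finger_gap: 0.0089
```

```bash
python3 -c "
from h import *
plan([.4597,.4092,.026],87.7)"
```

```text
t 7.33 tcp [0.4659 0.324  0.2479] yaw 87.8 gap 0.0089 F [ 0.2 -0.2 -1.8] q [-0.09  0.46 -0.87  1.63  0.37  1.22  0.49]
shift tool [ 0.0853 -0.009   0.2218] rot [-0.0023  0.0016  0.0017] | shift after turning [ 0.0849 -0.0096  0.2219]
```

carry_out([
  [0.025,-0.003,0,0,0,0,0],
  [0.025,-0.003,0,0,0,0,0],
  [0.02,-0.002,0,0,0,0,0],
  [0.01,-0.001,0.02,0,0,0,0],
  [0,0,0.03,0,0,0,0],
  [0,0,0.03,0,0,0,0],
  [0,0,0.03,0,0,0,0],
  [0,0,0.03,0,0,0,0],
])

```text
time_s: 8.0
tcp_pos: [0.46, 0.4026, 0.1067]
eef_rot: [-0.0, 0.72, 0.694, -0.001]
ft_force: [-0.1, -0.1, -2.2]
finger_gap: 0.0085
```

```bash
python3 -c "
from h import *
plan([.4597,.4092,.026],87.7)"
```

```text
t 8.0 tcp [0.46   0.4026 0.1067] yaw 87.82 gap 0.0085 F [-0.1 -0.1 -2.2] q [-0.3   0.66 -0.78  1.69  0.53  1.01  0.27]
shift tool [ 0.0066 -0.0004  0.0807] rot [-0.0024  0.0013  0.0022] | shift after turning [ 0.0065 -0.0006  0.0807]
```

carry_out([
  [0.006,0,0.025,0,0,0,0],
  [0,0,0.02,0,0,0,0],
  [0,0,0.015,0,0,0,0],
  [0,0,0.01,0,0,0,0],
  [0,0,0.004,0,0,0,0],
  [0,0,0.002,0,0,0,0],
  [0,0,0,0,0,0,0],
])

```text
time_s: 8.58
tcp_pos: [0.4619, 0.409, 0.0332]
eef_rot: [-0.0, 0.721, 0.693, -0.0]
ft_force: [-0.3, -0.6, -2.9]
finger_gap: 0.0091
```

```bash
python3 -c "
from h import *
plan([.4597,.4092,.024],87.7)
snap('side','s3',(150,100,350,250),3)"
```

```text
t 8.58 tcp [0.4619 0.409  0.0332] yaw 87.69 gap 0.0091 F [-0.3 -0.6 -2.9] q [-0.35  0.75 -0.72  1.74  0.61  0.89  0.2 ]
shift tool [ 0.0002 -0.0022  0.0092] rot [-0.0008  0.0001 -0.0002] | shift after turning [ 0.0002 -0.0022  0.0092]
```

View pics/s3.png

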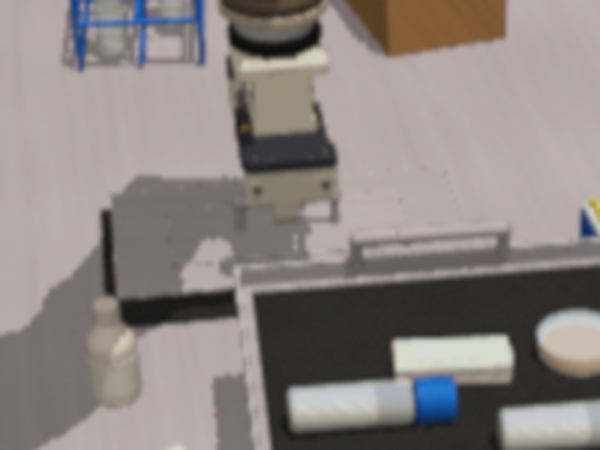

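Lid is close to the mat, level. Lower in small steps.

carry_out([
  [0,-0.002,0.003,0,0,0,0],
  [0,0,0.003,0,0,0,0],
  [0,0,0.002,0,0,0,0],
  [0,0,0.001,0,0,0,0],
  [0,0,0,0,0,0,0],
])

```text
time_s: 9.05
tcp_pos: [0.4602, 0.4087, 0.0242]
eef_rot: [0.0, 0.721, 0.692, -0.0]
ft_force: [0.2, -1.2, -1.1]
finger_gap: 0.0089
```

carry_out([
  [0,0,0.001,0,0,0,0],
  [0,0,0,0,0,0,1],
  [0,0,0,0,0,0,1],
  [0,0,0,0,0,0,1],
  [0,0,0,0,0,0,1],
  [0,0,0,0,0,0,1],
])

```text
time_s: 9.55
tcp_pos: [0.4602, 0.4089, 0.0231]
eef_rot: [-0.0, 0.721, 0.692, -0.0]
ft_force: [0.0, 0.5, -0.6]
finger_gap: 0.0375
```

carry_out([
  [0,0,-0.02,0,0,0,1],
  [0,0,-0.03,0,0,0,1],
  [0,0,-0.04,0,0,0,1],
  [0,0,-0.04,0,0,0,1],
  [0,0,-0.04,0,0,0,1],
  [0,0,-0.03,0,0,0,1],
  [0,0,0,0,0,0,1],
])

```text
time_s: 10.13
tcp_pos: [0.4615, 0.4119, 0.2301]
eef_rot: [-0.0, 0.721, 0.693, 0.005]
ft_force: [0.4, 1.2, -0.5]
finger_gap: 0.0844
```

```bash
python3 -c "
from h import *
plan([.543,.196,.23],86)
snap('wrist','w3')
snap('top','t3')"
```

```text
t 10.13 tcp [0.4615 0.4119 0.2301] yaw 87.67 gap 0.0844 F [ 0.4  1.2 -0.5] q [-0.27  0.55 -0.84  1.54  0.43  1.23  0.35]
shift tool [-0.2124  0.0902 -0.0009] rot [ 0.0056 -0.0074  0.0291] | shift after turning [-2.097e-01  9.630e-02  1.000e-04]
```

View pics/w3.png

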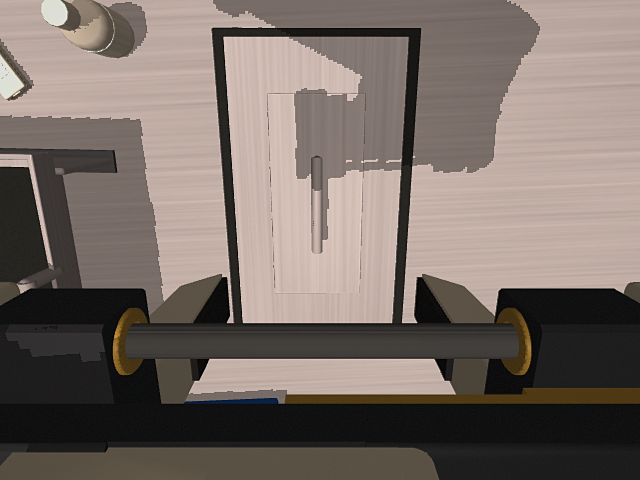

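View pics/t3.png

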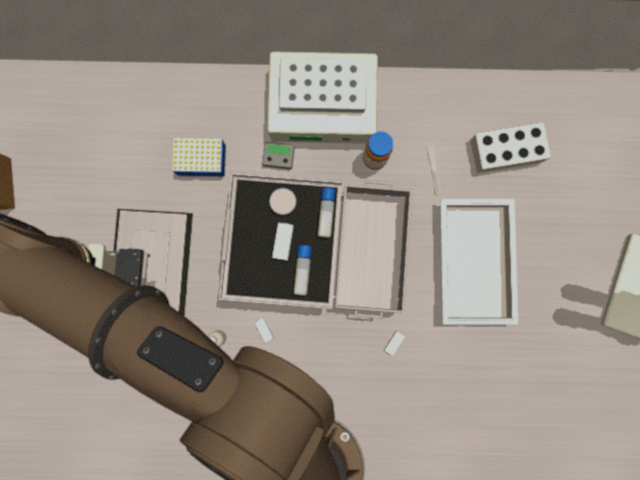

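carry_out([
  [-0.02,0.009,0,0.0056,-0.0074,0.029,1],
  [-0.03,0.014,0,0,0,0,1],
  [-0.035,0.016,0,0,0,0,1],
  [-0.035,0.016,0,0,0,0,1],
  [-0.035,0.016,0,0,0,0,1],
  [-0.03,0.014,0,0,0,0,1],
  [-0.025,0.011,0,0,0,0,1],
  [0,0,0,0,0,0,1],
])

```text
time_s: 10.9
tcp_pos: [0.5442, 0.1848, 0.2214]
eef_rot: [0.001, 0.734, 0.679, -0.008]
ft_force: [0.9, -0.3, 0.1]
finger_gap: 0.0918
```

```bash
python3 -c "
from h import *
plan([.543,.196,.23],86)
snap('wrist','w4')"
```

```text
t 10.9 tcp [0.5442 0.1848 0.2214] yaw 85.49 gap 0.0918 F [ 0.9 -0.3  0.1] q [ 0.15  0.5  -0.83  1.65  0.39  1.19  0.71]
shift tool [ 0.0109 -0.0022 -0.0087] rot [-0.0081  0.013  -0.009 ] | shift after turning [ 0.0111 -0.002  -0.0086]
```

View pics/w4.png

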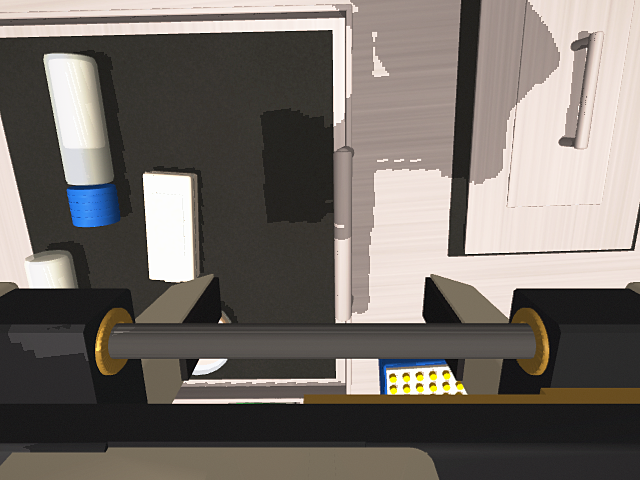

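```bash
python3 -c "
from h import *
c=cam('wrist')
print(onz(c,(343,149),.135),onz(c,(343,235),.135),onz(c,(343,318),.135))
plan([.543,.196,.124],86)"
```

```text
[0.48325874 0.20423511 0.135     ] [0.53918722 0.20083942 0.135     ] [0.60035837 0.19712543 0.135     ]
t 10.95 tcp [0.5429 0.1883 0.2218] yaw 85.64 gap 0.0919 F [-0.3  1.  -0.4] q [ 0.14  0.5  -0.83  1.65  0.39  1.19  0.71]
shift tool [0.0087 0.0004 0.0977] rot [-0.0085  0.0107 -0.0064] | shift after turning [ 0.0077 -0.0004  0.0978]
```

carry_out([
  [0.01,0,0.02,-0.0085,0.0107,-0.006,1],
  [0,0,0.025,0,0,0,1],
  [0,0,0.025,0,0,0,1],
  [0,0,0.018,0,0,0,1],
  [0,0,0.01,0,0,0,1],
  [0,0,0,0,0,0,0.4],
  [0,0,0,0,0,0,0.4],
  [0,0,0,0,0,0,0.4],
])

```text
time_s: 11.62
tcp_pos: [0.543, 0.2039, 0.1269]
eef_rot: [-0.0, 0.729, 0.684, 0.003]
ft_force: [0.5, 0.7, -0.3]
finger_gap: 0.076
```

```bash
python3 -c "
from h import *
plan([.543,.1985,.124],86)
snap('wrist','w5')
snap('side','s5',(220,100,420,250),4)"
```

```text
t 11.62 tcp [0.543  0.2039 0.1269] yaw 86.38 gap 0.076 F [ 0.5  0.7 -0.3] q [ 0.09  0.59 -0.79  1.76  0.49  0.99  0.62]
shift tool [-0.0054  0.0003  0.0029] rot [ 0.0033 -0.0039  0.0066] | shift after turning [-0.0054  0.0004  0.0029]
```

View pics/w5.png

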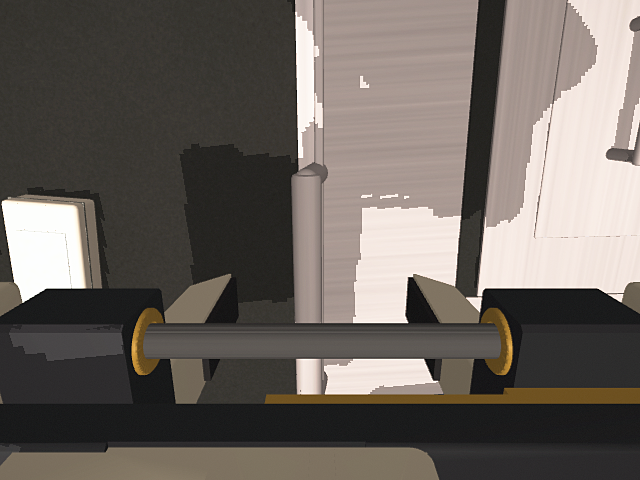

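View pics/s5.png

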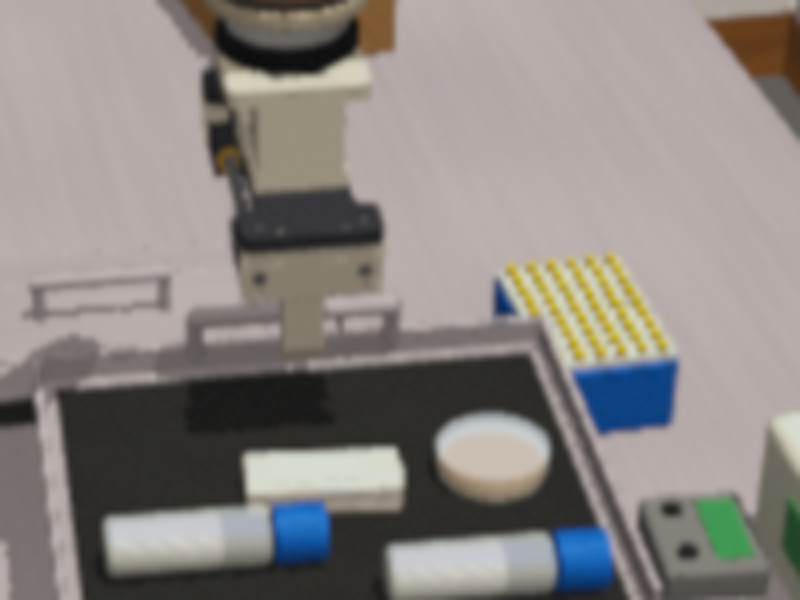

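```bash
python3 -c "
from h import *
c=cam('wrist')
print(onz(c,(306.5,180),.135),onz(c,(308,310),.135))
plan([.543,.1985,.124],86)"
```

```text
[0.48842431 0.19994123 0.135     ] [0.54469926 0.19638256 0.135     ]
t 11.72 tcp [0.5433 0.2036 0.1272] yaw 86.35 gap 0.0684 F [-0.2  0.8  0.3] q [ 0.09  0.59 -0.79  1.76  0.49  0.99  0.62]
shift tool [-0.0051  0.      0.0031] rot [ 0.0041 -0.0038  0.0061] | shift after turning [-0.0051  0.0001  0.0032]
```

carry_out([
  [-0.007,0,0.003,0.004,-0.004,0.006,0.2],
  [0,0,0,0,0,0,0.2],
  [0,0,0,0,0,0,0.2],
  [0,0,0,0,0,0,0.2],
  [0,0,0,0,0,0,0.2],
  [0,0,0,0,0,0,0],
  [0,0,0,0,0,0,0],
  [0,0,0,0,0,0,0],
])

```text
time_s: 12.38
tcp_pos: [0.5423, 0.1961, 0.123]
eef_rot: [-0.0, 0.731, 0.682, -0.001]
ft_force: [0.0, 5.3, -1.2]
finger_gap: 0.0151
```

carry_out([
  [0,0,0,0,0,0,0],
  [0,0,0,0,0,0,0],
])

```text
time_s: 12.55
tcp_pos: [0.5424, 0.1978, 0.1232]
eef_rot: [-0.001, 0.731, 0.682, 0.0]
ft_force: [1.6, 5.6, -2.2]
finger_gap: 0.0109
```

```bash
python3 -c "
from h import *
plan([.543,.1985,.124],86)"
```

```text
t 12.55 tcp [0.5424 0.1978 0.1232] yaw 86.07 gap 0.0109 F [ 1.6  5.6 -2.2] q [ 0.1   0.59 -0.78  1.77  0.49  0.99  0.62]
shift tool [ 0.0008  0.0005 -0.0008] rot [-0.0009 -0.0016  0.0012] | shift after turning [ 0.0008  0.0005 -0.0008]
```

carry_out([
  [-0.0025,0,-0.0062,0,0,0,0],
  [-0.0025,0,-0.0062,0,0,0,0],
  [-0.0028,0,-0.006,0,0,0,0],
  [-0.0028,0,-0.006,0,0,0,0],
  [-0.003,0,-0.0058,0,0,0,0],
  [-0.003,0,-0.0058,0,0,0,0],
  [0,0,0,0,0,0,0],
])

```text
time_s: 13.13
tcp_pos: [0.5413, 0.1807, 0.1599]
eef_rot: [-0.001, 0.731, 0.682, 0.0]
ft_force: [0.5, 5.7, -2.6]
finger_gap: 0.0111
```

```bash
python3 -c "
from h import *
plan([.543,.1985,.124],86)
snap('side','s6',(200,130,420,380),2.4)"
```

```text
t 13.13 tcp [0.5413 0.1807 0.1599] yaw 86.03 gap 0.0111 F [ 0.5  5.7 -2.6] q [ 0.15  0.54 -0.81  1.74  0.45  1.05  0.68]
shift tool [0.0178 0.0004 0.0359] rot [-0.0007 -0.0013  0.0005] | shift after turning [0.0178 0.0004 0.0359]
```

View pics/s6.png

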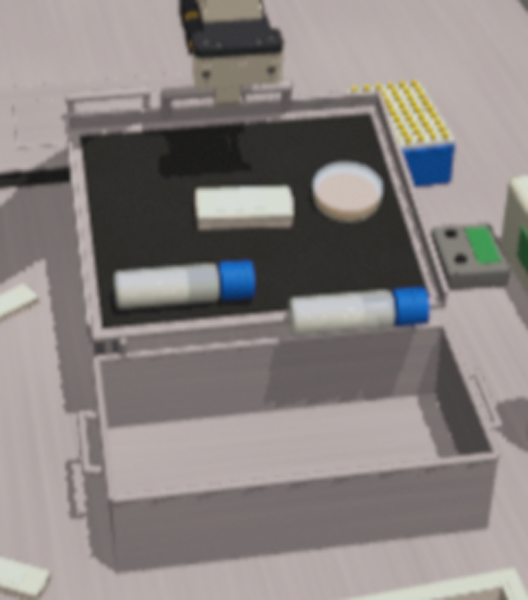

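Tray at ≈0.15 rad; both tubes have begun rolling toward the lip. Go slightly further.

carry_out([
  [-0.0034,0,-0.0057,0,0,0,0],
  [-0.0034,0,-0.0057,0,0,0,0],
  [0,0,0,0,0,0,0],
  [0,0,0,0,0,0,0],
  [0,0,0,0,0,0,0],
  [0,0,0,0,0,0,0],
])

```text
time_s: 13.68
tcp_pos: [0.541, 0.1745, 0.1705]
eef_rot: [-0.001, 0.731, 0.682, 0.0]
ft_force: [1.1, 5.5, -0.6]
finger_gap: 0.0114
```

```bash
python3 -c "
from h import *
plan([.543,.1985,.124],86)
snap('side','s7',(200,130,420,380),2.4)"
```

```text
t 13.68 tcp [0.541  0.1745 0.1705] yaw 86.06 gap 0.0114 F [ 1.1  5.5 -0.6] q [ 0.16  0.53 -0.82  1.74  0.43  1.07  0.7 ]
shift tool [0.024  0.0004 0.0465] rot [-0.0007 -0.0015  0.0011] | shift after turning [0.024  0.0004 0.0465]
```

View pics/s7.png

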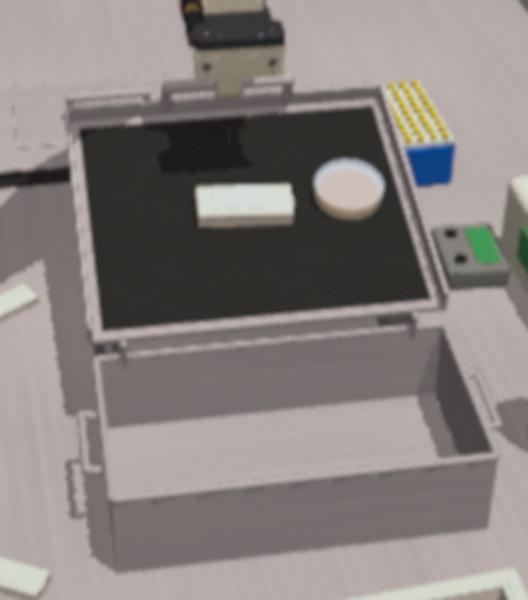

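```bash
python3 -c "
from h import *
snap('top','t7',(205,150,445,330),3.2)"
```

```text
(no output)
```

View pics/t7.png

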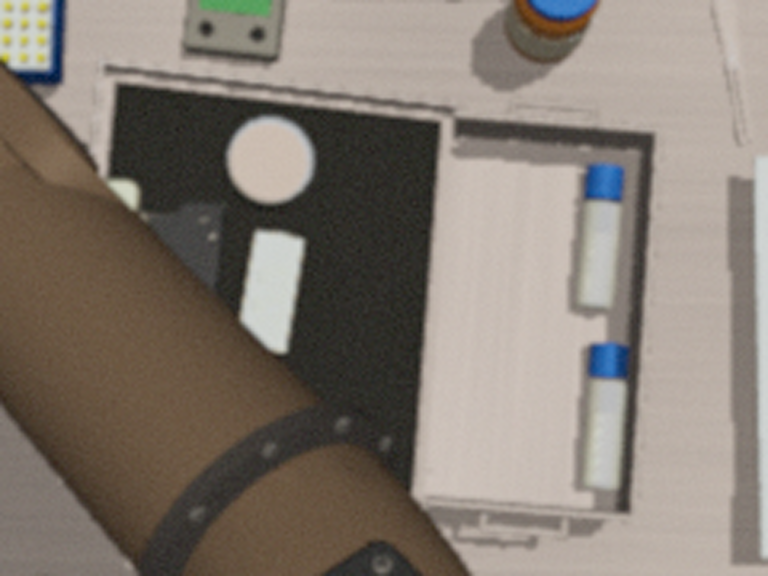

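Both tubes are flat in the basin against its far wall (605,240) and (605,415); dish and mailer remain on the tray. Lower it back along the arc.

carry_out([
  [0.0034,0,0.0057,0,0,0,0],
  [0.0034,0,0.0057,0,0,0,0],
  [0.003,0,0.0058,0,0,0,0],
  [0.003,0,0.0058,0,0,0,0],
  [0.0028,0,0.006,0,0,0,0],
  [0.0028,0,0.006,0,0,0,0],
  [0.0025,0,0.0062,0,0,0,0],
  [0.0025,0,0.0062,0,0,0,0],
])

```text
time_s: 14.45
tcp_pos: [0.5425, 0.198, 0.1229]
eef_rot: [-0.001, 0.731, 0.683, 0.0]
ft_force: [-2.2, -4.4, 38.8]
finger_gap: 0.0108
```

carry_out([
  [0,0,0,0,0,0,0],
  [0,0,0,0,0,0,0.6],
  [0,0,0,0,0,0,0.6],
  [0,0,0,0,0,0,0.6],
  [0,0,0,0,0,0,0.6],
  [0,0,0,0,0,0,0.6],
  [0,0,-0.01,0,0,0,0.6],
  [0,0,-0.03,0,0,0,0.6],
])

```text
time_s: 15.12
tcp_pos: [0.5404, 0.1942, 0.1603]
eef_rot: [-0.001, 0.731, 0.682, -0.004]
ft_force: [1.1, -1.5, -0.2]
finger_gap: 0.0521
```

carry_out([
  [0,0,-0.03,0,0,0,1],
  [0,0,-0.03,0,0,0,1],
  [0,0,-0.02,0,0,0,1],
  [0,0,0,0,0,0,1],
])

```text
time_s: 15.45
tcp_pos: [0.5441, 0.1977, 0.2484]
eef_rot: [0.001, 0.731, 0.682, 0.002]
ft_force: [0.8, 1.2, -0.1]
finger_gap: 0.0771
```

```bash
python3 -c "
from h import *
plan([.46,.409,.25],87.7)
snap('side','s8',(150,80,470,380),2.4)
snap('top','t8',(95,150,445,350),2.2)"
```

```text
t 15.45 tcp [0.5441 0.1977 0.2484] yaw 86.0 gap 0.0771 F [ 0.8  1.2 -0.1] q [ 0.15  0.47 -0.85  1.61  0.37  1.22  0.72]
shift tool [ 0.2049 -0.0987 -0.0016] rot [ 0.0049 -0.0022 -0.0297] | shift after turning [ 0.2078 -0.0926 -0.0016]
```

View pics/s8.png

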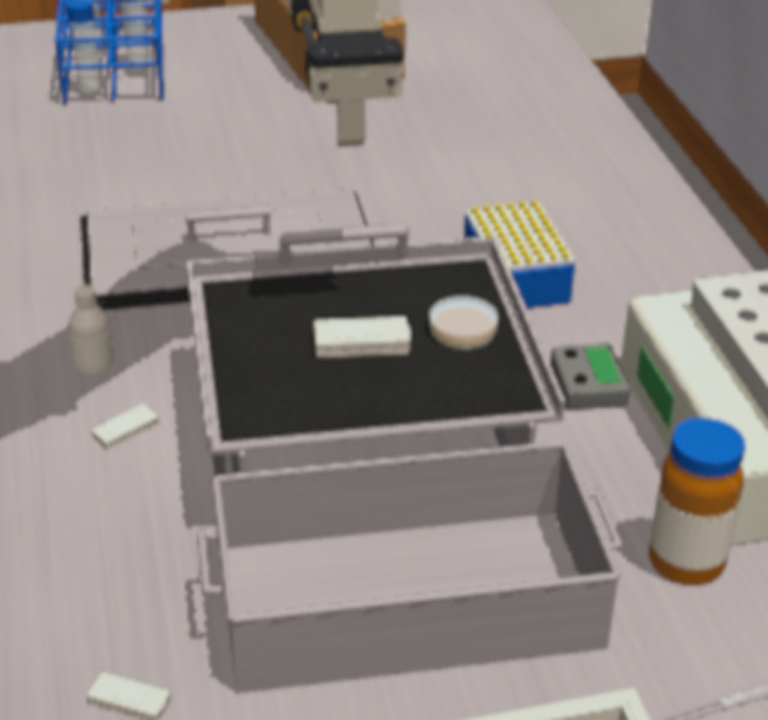

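View pics/t8.png

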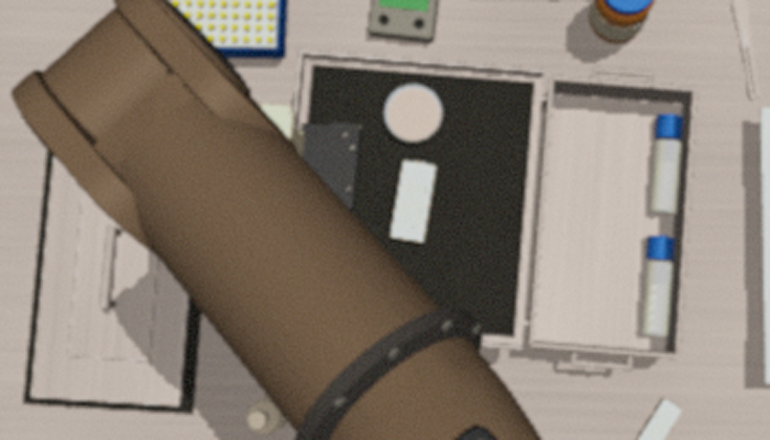

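carry_out([
  [0.02,-0.009,0,0.005,-0.002,-0.03,1],
  [0.03,-0.0135,0,0,0,0,1],
  [0.035,-0.0155,0,0,0,0,1],
  [0.035,-0.0155,0,0,0,0,1],
  [0.035,-0.0155,0,0,0,0,1],
  [0.035,-0.0155,0.02,0,0,0,1],
  [0.018,-0.008,0.03,0,0,0,1],
  [0,0,0.03,0,0,0,1],
])

```text
time_s: 16.22
tcp_pos: [0.4547, 0.4119, 0.1629]
eef_rot: [-0.003, 0.719, 0.695, -0.003]
ft_force: [-0.1, -0.4, 0.5]
finger_gap: 0.0915
```

carry_out([
  [0,0,0,0,0,0,1],
  [0,0,0,0,0,0,1],
])

```text
time_s: 16.38
tcp_pos: [0.4583, 0.4047, 0.1618]
eef_rot: [-0.001, 0.721, 0.693, -0.006]
ft_force: [-0.3, -0.3, 1.2]
finger_gap: 0.0919
```

```bash
python3 -c "
from h import *
plan([.46,.409,.024],87.7)
snap('wrist','w9')"
```

```text
t 16.38 tcp [0.4583 0.4047 0.1618] yaw 87.74 gap 0.0919 F [-0.3 -0.3  1.2] q [-0.28  0.61 -0.81  1.63  0.48  1.12  0.31]
shift tool [0.0053 0.0029 0.1378] rot [-0.0098  0.0069  0.0006] | shift after turning [0.0043 0.0016 0.1378]
```

View pics/w9.png

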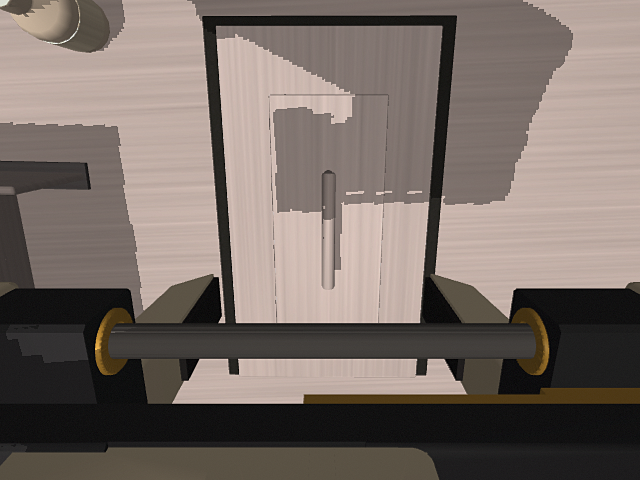

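```bash
python3 -c "
from h import *
c=cam('wrist')
a=onz(c,(328.5,171),.043);b=onz(c,(328.5,289),.043);print(a,b,(a+b)/2, np.degrees(np.arctan2(*(b-a)[1::-1])))
plan([.46,.4085,.0245],87.8)"
```

```text
[0.41647982 0.41060499 0.043     ] [0.50904119 0.40732298 0.043     ] [0.46276051 0.40896399 0.043     ] -2.03072491052372
t 16.43 tcp [0.4593 0.4055 0.1637] yaw 87.67 gap 0.0916 F [0.3 0.3 0.4] q [-0.28  0.61 -0.81  1.63  0.48  1.12  0.31]
shift tool [0.0037 0.0016 0.1392] rot [-0.0076  0.0044 -0.0022] | shift after turning [0.0031 0.0006 0.1392]
```

carry_out([
  [0.0035,0.002,0.025,-0.0076,0.0044,-0.002,1],
  [0,0,0.03,0,0,0,1],
  [0,0,0.03,0,0,0,1],
  [0,0,0.025,0,0,0,1],
  [0,0,0.018,0,0,0,1],
  [0,0,0.01,0,0,0,0.4],
  [0,0,0,0,0,0,0.4],
  [0,0,0,0,0,0,0.4],
])

```text
time_s: 17.1
tcp_pos: [0.4621, 0.4101, 0.0271]
eef_rot: [-0.0, 0.721, 0.693, 0.002]
ft_force: [0.4, 0.2, 0.2]
finger_gap: 0.0767
```

```bash
python3 -c "
from h import *
plan([.4615,.409,.0245],87.8)"
```

```text
t 17.1 tcp [0.4621 0.4101 0.0271] yaw 87.76 gap 0.0767 F [0.4 0.2 0.2] q [-0.35  0.76 -0.71  1.74  0.62  0.88  0.19]
shift tool [-0.0012 -0.0006  0.0026] rot [ 0.0021 -0.0025 -0.0006] | shift after turning [-0.0012 -0.0006  0.0026]
```

carry_out([
  [-0.001,0,0.0025,0.002,-0.0025,0,0],
  [0,0,0,0,0,0,0],
  [0,0,0,0,0,0,0],
  [0,0,0,0,0,0,0],
  [0,0,0,0,0,0,0],
  [0,0,0,0,0,0,0],
  [0,0,0,0,0,0,0],
  [0,0,0,0,0,0,0],
])

```text
time_s: 17.77
tcp_pos: [0.461, 0.4089, 0.0231]
eef_rot: [-0.0, 0.72, 0.694, -0.001]
ft_force: [-0.8, -0.1, 0.6]
finger_gap: 0.0231
```

carry_out([
  [0,0,0,0,0,0,0],
  [0,0,0,0,0,0,0],
  [0,0,0,0,0,0,0],
  [0,0,0,0,0,0,0],
  [0,0,0,0,0,0,0],
])

```text
time_s: 18.18
tcp_pos: [0.4609, 0.4089, 0.0231]
eef_rot: [-0.0, 0.72, 0.694, -0.001]
ft_force: [-0.8, -0.3, 0.1]
finger_gap: 0.0088
```

```bash
python3 -c "
from h import *
plan([.4615,.409,.25],87.8)"
```

```text
t 18.18 tcp [0.4609 0.4089 0.0231] yaw 87.83 gap 0.0088 F [-0.8 -0.3  0.1] q [-0.35  0.76 -0.71  1.74  0.63  0.88  0.19]
shift tool [-1.000e-04  3.000e-04 -2.269e-01] rot [-0.0011  0.0011  0.0006] | shift after turning [ 1.000e-04  5.000e-04 -2.269e-01]
```

```bash
python3 -c "
import cv2
im=cv2.imread('pics/t8_raw.png')[170:325,325:425]
cv2.imwrite('pics/b8.png',cv2.resize(im,None,fx=5,fy=5,interpolation=cv2.INTER_CUBIC))"
```

```text
(no output)
```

View pics/b8.png

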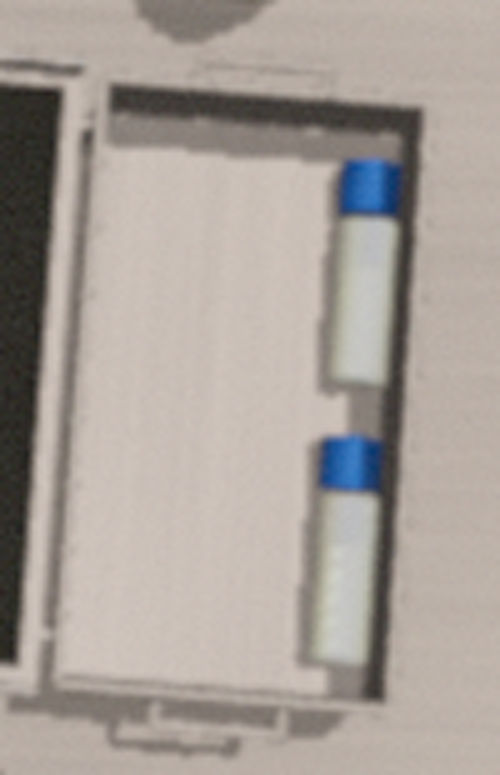

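```bash
python3 -c "
from h import *
T=cam('top')
P=np.array([onz(T,(325+(x+.5)/5-.5,170+(y+.5)/5-.5),.08) for x,y in[(108,86),(421,109),(384,702),(57,684)]])
print(P[:,:2],P.mean(0)); n=np.linalg.norm
print([n(P[i]-P[(i+1)%4]) for i in range(4)])
for i,j in((2,1),(3,0)): print(np.degrees(np.arctan2(*(P[j]-P[i])[1::-1])))
"
```

```text
[[ 0.6674486  -0.06950967]
 [ 0.65943104 -0.21675165]
 [ 0.38227723 -0.20114718]
 [ 0.38752088 -0.05038145]] [ 0.52416944 -0.13444749  0.08      ]
[np.float64(0.14746010584002836), np.float64(0.27759274259324584), np.float64(0.15085688620079726), np.float64(0.28058049216892617)]
-3.222497905026763
-3.909098694541624
```

carry_out([
  [0,0,-0.01,0,0,0,0],
  [0,0,-0.02,0,0,0,0],
  [0,0,-0.025,0,0,0,0],
  [0,0,-0.035,0,0,0,0],
  [0,0,-0.035,0,0,0,0],
  [0,0,-0.035,0,0,0,0],
  [0,0,-0.035,0,0,0,0],
  [0,0,-0.025,0,0,0,0],
])

```text
time_s: 18.85
tcp_pos: [0.461, 0.4097, 0.2471]
eef_rot: [-0.0, 0.72, 0.694, 0.001]
ft_force: [-0.2, 0.9, -2.1]
finger_gap: 0.0087
```

```bash
python3 -c "
from h import *
plan([.5245,-.1365,.25],86.0)
snap('side','s10')
"
```

```text
t 18.85 tcp [0.461  0.4097 0.2471] yaw 87.87 gap 0.0087 F [-0.2  0.9 -2.1] q [-0.27  0.54 -0.85  1.52  0.42  1.27  0.37]
shift tool [-0.5434  0.0838 -0.0035] rot [ 0.0005 -0.0011  0.0326] | shift after turning [-0.5404  0.1015 -0.0029]
```

View pics/s10.png

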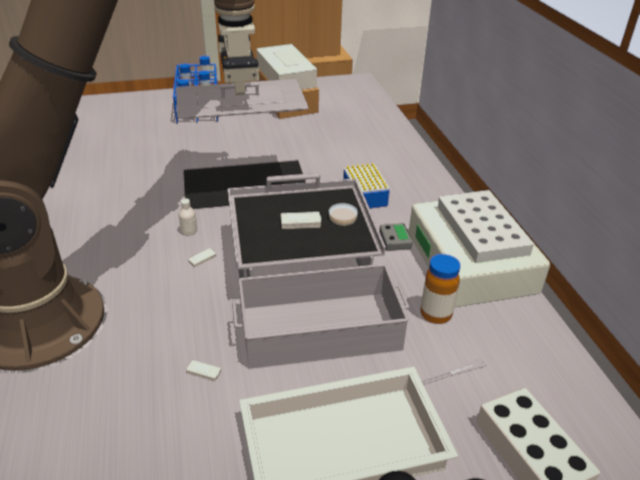

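carry_out([
  [-0.012,0.002,0,0,0,0.0326,0],
  [-0.025,0.0048,0,0,0,0,0],
  [-0.03,0.0056,0,0,0,0,0],
  [-0.03,0.0056,0,0,0,0,0],
  [-0.03,0.0056,0,0,0,0,0],
  [-0.03,0.0056,0,0,0,0,0],
  [-0.03,0.0056,0,0,0,0,0],
  [-0.03,0.0056,0,0,0,0,0],
])

```text
time_s: 19.57
tcp_pos: [0.4859, 0.1876, 0.2429]
eef_rot: [-0.0, 0.732, 0.682, -0.002]
ft_force: [0.4, 0.0, -1.6]
finger_gap: 0.009
```

carry_out([
  [-0.03,0.0056,0,0,0,0,0],
  [-0.03,0.0056,0,0,0,0,0],
  [-0.03,0.0056,0,0,0,0,0],
  [-0.03,0.0056,0,0,0,0,0],
  [-0.03,0.0056,0,0,0,0,0],
  [-0.03,0.0056,0,0,0,0,0],
  [-0.03,0.0056,0,0,0,0,0],
  [-0.03,0.0056,0,0,0,0,0],
])

```text
time_s: 20.23
tcp_pos: [0.5134, -0.0547, 0.2432]
eef_rot: [-0.0, 0.732, 0.681, -0.001]
ft_force: [1.3, 1.0, -2.0]
finger_gap: 0.0089
```

carry_out([
  [-0.03,0.0056,0,0,0,0,0],
  [-0.025,0.0045,0,0,0,0,0],
  [-0.018,0.003,0,0,0,0,0],
  [-0.008,0.001,0,0,0,0,0],
  [0,0,0,0,0,0,0],
  [0,0,0,0,0,0,0],
])

```text
time_s: 20.73
tcp_pos: [0.5223, -0.1336, 0.2434]
eef_rot: [-0.001, 0.732, 0.682, -0.001]
ft_force: [0.4, 1.0, -1.7]
finger_gap: 0.0086
```

```bash
python3 -c "
from h import *
plan([.5245,-.1365,.11],86.0)
"
```

```text
t 20.73 tcp [ 0.5223 -0.1336  0.2434] yaw 85.96 gap 0.0086 F [ 0.4  1.  -1.7] q [ 0.75  0.4  -0.81  1.71  0.31  1.17  1.36]
shift tool [-0.0027  0.0027  0.1334] rot [-0.0017  0.0003 -0.0007] | shift after turning [-0.0028  0.0024  0.1334]
```

carry_out([
  [-0.0028,0.0024,0.015,-0.0015,0,0,0],
  [0,0,0.025,0,0,0,0],
  [0,0,0.03,0,0,0,0],
  [0,0,0.03,0,0,0,0],
  [0,0,0.02,0,0,0,0],
  [0,0,0.01,0,0,0,0],
  [0,0,0,0,0,0,0],
  [0,0,0,0,0,0,0],
])

```text
time_s: 21.4
tcp_pos: [0.5254, -0.1363, 0.1143]
eef_rot: [0.0, 0.731, 0.682, 0.0]
ft_force: [0.9, 1.1, -2.3]
finger_gap: 0.0089
```

```bash
python3 -c "
from h import *
plan([.5245,-.1365,.0935],86.0)
snap('side','s11',(210,200,430,380),3.5)
snap('top','t11',(320,165,430,330),3.5)
"
```

```text
t 21.4 tcp [ 0.5254 -0.1363  0.1143] yaw 86.06 gap 0.0089 F [ 0.9  1.1 -2.3] q [ 0.68  0.54 -0.73  1.86  0.45  0.91  1.24]
shift tool [-0.0003 -0.0009  0.0208] rot [0.0008 0.0005 0.0011] | shift after turning [-0.0003 -0.0009  0.0208]
```

View pics/s11.png

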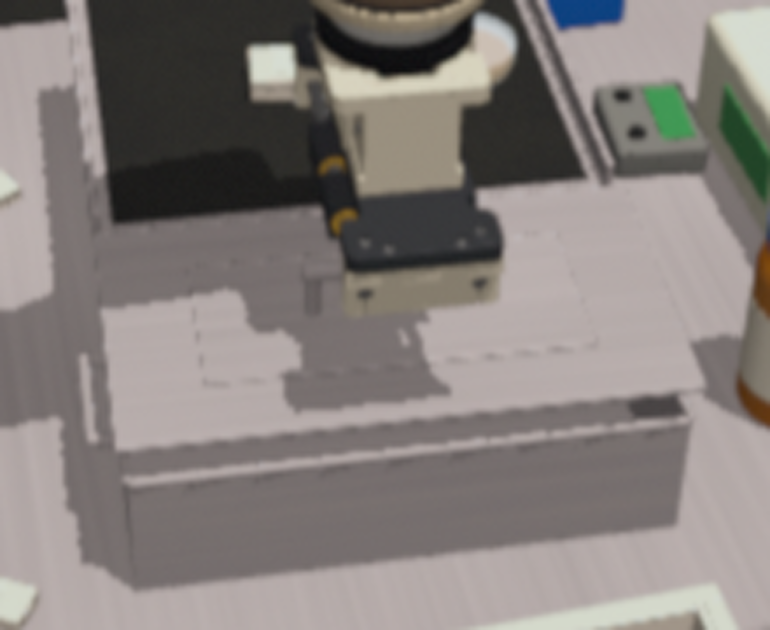

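View pics/t11.png

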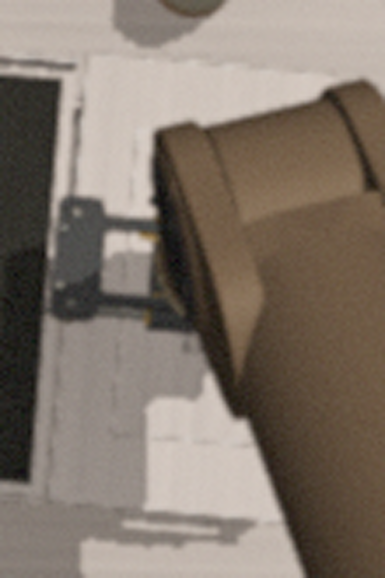

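carry_out([
  [-0.0003,-0.001,0.005,0,0,0,0],
  [0,0,0.005,0,0,0,0],
  [0,0,0.003,0,0,0,0],
  [0,0,0.003,0,0,0,0],
  [0,0,0.002,0,0,0,0],
  [0,0,0,0,0,0,0],
])

```text
time_s: 22.0
tcp_pos: [0.5237, -0.1379, 0.0951]
eef_rot: [0.0, 0.732, 0.682, -0.0]
ft_force: [0.6, -0.2, -2.1]
finger_gap: 0.0089
```

carry_out([
  [0,0,0.0015,0,0,0,0],
  [0,0,0.001,0,0,0,0],
  [0,0,0,0,0,0,0],
])

```text
time_s: 22.25
tcp_pos: [0.524, -0.1379, 0.093]
eef_rot: [0.0, 0.732, 0.682, -0.0]
ft_force: [0.3, 0.3, -3.5]
finger_gap: 0.0088
```

carry_out([
  [0,0,0.001,0,0,0,0],
  [0,0,0,0,0,0,0],
])

```text
time_s: 22.42
tcp_pos: [0.5241, -0.1378, 0.0921]
eef_rot: [0.001, 0.732, 0.682, -0.0]
ft_force: [-0.7, -0.7, -1.6]
finger_gap: 0.009
```

carry_out([
  [0,0,0.0005,0,0,0,0.6],
  [0,0,0,0,0,0,0.6],
  [0,0,0,0,0,0,0.6],
  [0,0,0,0,0,0,0.6],
  [0,0,0,0,0,0,0.6],
  [0,0,-0.02,0,0,0,0.6],
  [0,0,-0.03,0,0,0,1],
  [0,0,-0.03,0,0,0,1],
])

```text
time_s: 23.08
tcp_pos: [0.5233, -0.1375, 0.172]
eef_rot: [-0.0, 0.731, 0.682, -0.001]
ft_force: [1.0, 0.0, 0.4]
finger_gap: 0.0578
```

carry_out([
  [0,0,-0.03,0,0,0,1],
  [0,0,-0.03,0,0,0,1],
  [0.03,0,-0.01,0,0,0,1],
  [0.03,0,0,0,0,0,1],
  [0.03,0,0,0,0,0,1],
  [0.03,0,0,0,0,0,1],
  [0.03,0,0,0,0,0,1],
  [0,0,0,0,0,0,1],
])

```text
time_s: 23.75
tcp_pos: [0.5342, 0.0192, 0.2424]
eef_rot: [-0.0, 0.729, 0.685, 0.002]
ft_force: [-0.9, -0.1, 0.5]
finger_gap: 0.0915
```

```bash
python3 -c "
from h import *
plan([.53,.074,.25],86.0)
snap('side','s12',(200,120,430,380),2.3)
snap('top','t12',(210,165,430,335),3.4)
snap('wrist','w12')
"
```

```text
t 23.75 tcp [0.5342 0.0192 0.2424] yaw 86.42 gap 0.0915 F [-0.9 -0.1  0.5] q [ 0.49  0.4  -0.84  1.72  0.32  1.16  1.07]
shift tool [ 0.0544 -0.0076 -0.0075] rot [ 0.0019 -0.0024  0.0073] | shift after turning [ 0.0543 -0.008  -0.0076]
```

View pics/s12.png

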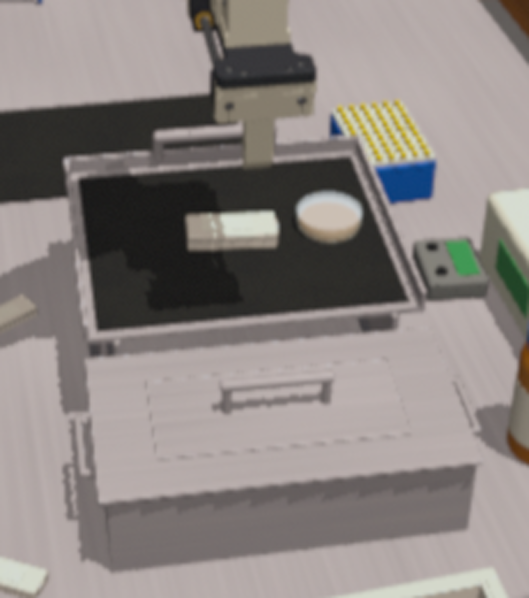

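View pics/t12.png

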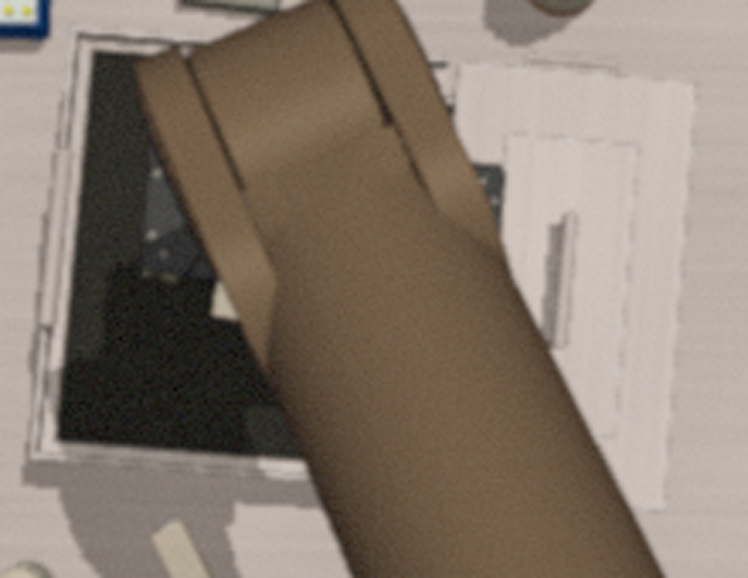

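View pics/w12.png

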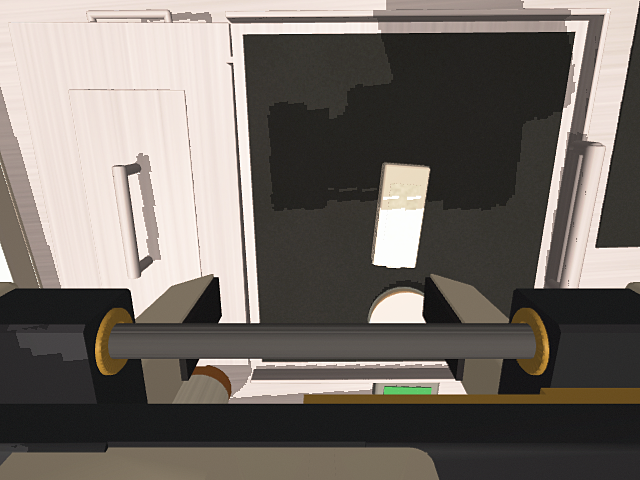

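```bash
python3 -c "
from h import *
c=cam('wrist')
P=np.array([onz(c,u,.116) for u in[(383,162),(430,166),(416,268),(373,266)]])
print(P[:,:2].round(4).tolist(),P.mean(0)); n=np.linalg.norm
print([n(P[i]-P[(i+1)%4]) for i in range(4)])
for i,j in((2,1),(3,0)): print(np.degrees(np.arctan2(*(P[i]-P[j])[1::-1])))
print(onz(c,(399,290),.116))
T=cam('top'); print('mailer pix',proj(T,P.mean(0)))
plan([P.mean(0)[0],P.mean(0)[1],.2],82)
"
```

```text
[[0.4896, 0.0585], [0.4949, 0.0928], [0.5744, 0.0825], [0.5703, 0.0487]] [0.53230536 0.070631   0.116     ]
[np.float64(0.034669397258350935), np.float64(0.08009879560750952), np.float64(0.034118347698400074), np.float64(0.0812831545636963)]
-7.353729096830111
-6.9715825660863695
[0.59241258 0.06888458 0.116     ]
mailer pix [[284.02971623 241.32983472]]
t 23.9 tcp [0.5345 0.0117 0.2414] yaw 86.0 gap 0.0917 F [-0.7  0.1 -0.2] q [ 0.5   0.4  -0.84  1.72  0.32  1.16  1.07]
shift tool [ 0.0587 -0.0063  0.0413] rot [0.0005 0.0017 0.0699] | shift after turning [ 0.058  -0.0104  0.0414]
```

carry_out([
  [0.02,-0.003,0.01,0,0,0.056,0.9],
  [0.025,-0.004,0.02,0,0,0,0.8],
  [0.014,-0.002,0.02,0,0,0,0.7],
  [0,0,0.01,0,0,0,0.7],
  [0,0,0,0,0,0,0.7],
  [0,0,0,0,0,0,0.7],
])

```text
time_s: 24.4
tcp_pos: [0.532, 0.0694, 0.1811]
eef_rot: [0.001, 0.751, 0.66, -0.001]
ft_force: [-0.3, -1.4, 0.8]
finger_gap: 0.0647
```

```bash
python3 -c "
from h import *
plan([.533,.072,.103],82.8)
snap('wrist','w13')
"
```

```text
t 24.4 tcp [0.532  0.0694 0.1811] yaw 82.64 gap 0.0647 F [-0.3 -1.4  0.8] q [ 0.36  0.46 -0.8   1.8   0.38  1.05  0.85]
shift tool [0.0028 0.0007 0.0781] rot [-0.0005  0.0023 -0.0027] | shift after turning [0.0027 0.0007 0.0781]
```

View pics/w13.png

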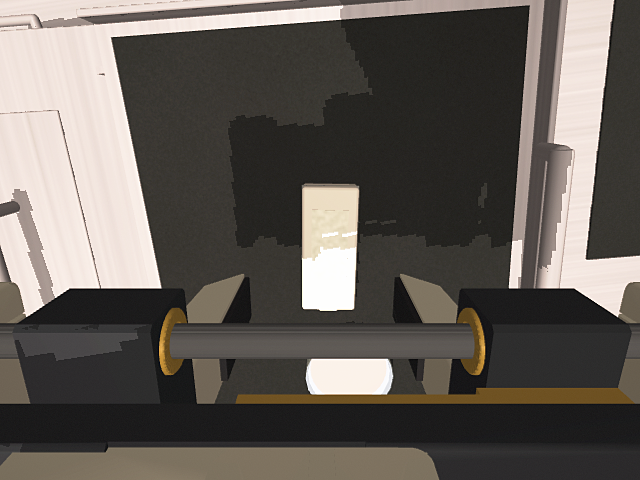

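```bash
python3 -c "
from h import *
c=cam('wrist')
P=np.array([onz(c,u,.116) for u in[(302,186),(358,186),(355,311),(302,308)]])
print(P[:,:2].round(4).tolist(),P.mean(0)); plan([P.mean(0)[0],P.mean(0)[1],.104],82.8)
"
```

```text
[[0.4912, 0.0621], [0.4954, 0.0947], [0.5761, 0.0845], [0.5696, 0.0508]] [0.53307924 0.07300133 0.116     ]
t 24.45 tcp [0.5325 0.0696 0.1818] yaw 82.62 gap 0.0644 F [ 0.4 -0.8  1.6] q [ 0.36  0.46 -0.8   1.8   0.38  1.05  0.85]
shift tool [0.0036 0.0001 0.0778] rot [ 0.0008  0.0018 -0.0032] | shift after turning [0.0034 0.0001 0.0778]
```

carry_out([
  [0.0035,0,0.025,0,0,-0.003,0.7],
  [0,0,0.025,0,0,0,0.7],
  [0,0,0.018,0,0,0,0.7],
  [0,0,0.008,0,0,0,0.7],
  [0,0,0,0,0,0,0.7],
  [0,0,0,0,0,0,0.7],
])

```text
time_s: 24.95
tcp_pos: [0.5331, 0.0744, 0.1063]
eef_rot: [0.001, 0.75, 0.662, 0.0]
ft_force: [-0.5, 0.0, 0.1]
finger_gap: 0.0643
```

```bash
python3 -c "
from h import *
plan([.533,.073,.104],82.8)
"
```

```text
t 24.95 tcp [0.5331 0.0744 0.1063] yaw 82.86 gap 0.0643 F [-0.5  0.   0.1] q [ 0.3   0.55 -0.75  1.88  0.47  0.9   0.77]
shift tool [-0.0014  0.0001  0.0023] rot [0.0014 0.001  0.0011] | shift after turning [-0.0014  0.0001  0.0023]
```

carry_out([
  [-0.001,0,0.0025,0,0,0,0.2],
  [0,0,0,0,0,0,0],
  [0,0,0,0,0,0,0],
  [0,0,0,0,0,0,0],
  [0,0,0,0,0,0,0],
  [0,0,0,0,0,0,0],
  [0,0,0,0,0,0,0],
])

```text
time_s: 25.53
tcp_pos: [0.5325, 0.0739, 0.1032]
eef_rot: [0.001, 0.749, 0.662, -0.0]
ft_force: [-1.0, -0.2, 4.3]
finger_gap: 0.0339
```

```bash
python3 -c "
from h import *
plan([.545,-.381,.23],90)
"
```

```text
t 25.53 tcp [0.5325 0.0739 0.1032] yaw 82.93 gap 0.0339 F [-1.  -0.2  4.3] q [ 0.3   0.55 -0.75  1.88  0.47  0.89  0.77]
shift tool [-0.4501  0.0686 -0.1262] rot [ 0.0009  0.0011 -0.1234] | shift after turning [-0.4549  0.0125 -0.1268]
```

carry_out([
  [0,0,-0.01,0,0,0,0],
  [0,0,-0.02,0,0,0,0],
  [0,0,-0.03,0,0,0,0],
  [0,0,-0.035,0,0,0,0],
  [-0.015,0,-0.035,0,0,0,0],
  [-0.03,0,0,0,0,-0.07,0],
  [-0.03,0,0,0,0,-0.07,0],
  [-0.03,0,0,0,0,0,0],
])

```text
time_s: 26.2
tcp_pos: [0.5253, -0.0313, 0.2344]
eef_rot: [0.001, 0.699, 0.715, 0.0]
ft_force: [0.1, -0.1, -1.0]
finger_gap: 0.0339
```

```bash
python3 -c "
from h import *
plan([.435,-.391,.23],91)
"
```

```text
t 26.2 tcp [ 0.5253 -0.0313  0.2344] yaw 91.29 gap 0.0339 F [ 0.1 -0.1 -1. ] q [ 0.6   0.39 -0.86  1.75  0.33  1.14  1.23]
shift tool [-0.3575 -0.0984  0.0048] rot [0.0018 0.0017 0.005 ] | shift after turning [-0.358  -0.0966  0.0044]
```

carry_out([
  [-0.03,-0.008,0,0,0,0,0],
  [-0.03,-0.008,0,0,0,0,0],
  [-0.03,-0.008,0,0,0,0,0],
  [-0.03,-0.008,0,0,0,0,0],
  [-0.03,-0.008,0,0,0,0,0],
  [-0.03,-0.008,0,0,0,0,0],
  [-0.03,-0.008,0,0,0,0,0],
  [-0.03,-0.008,0,0,0,0,0],
])

```text
time_s: 26.87
tcp_pos: [0.4649, -0.2729, 0.2339]
eef_rot: [0.001, 0.701, 0.713, -0.0]
ft_force: [0.4, -0.3, 0.6]
finger_gap: 0.0337
```

carry_out([
  [-0.03,-0.008,0,0,0,0,0],
  [-0.03,-0.008,0,0,0,0,0],
  [-0.025,-0.007,0,0,0,0,0],
  [-0.012,-0.004,0.01,0,0,0,0],
  [0,0,0.02,0,0,0,0],
  [0,0,0.03,0,0,0,0],
  [0,0,0.03,0,0,0,0],
  [0,0,0.02,0,0,0,0],
])

```text
time_s: 27.53
tcp_pos: [0.4392, -0.3677, 0.1208]
eef_rot: [-0.001, 0.701, 0.713, -0.0]
ft_force: [0.0, 0.5, -0.6]
finger_gap: 0.0336
```

```bash
python3 -c "
from h import *
plan([.435,-.391,.01],91)
snap('wrist','w15')
snap('side','s15',(200,250,520,480),2.4)
"
```

```text
t 27.53 tcp [ 0.4392 -0.3677  0.1208] yaw 90.99 gap 0.0336 F [ 0.   0.5 -0.6] q [ 1.1   0.57 -0.71  1.78  0.44  0.96  1.79]
shift tool [-0.0233 -0.0045  0.1108] rot [-0.0013 -0.001  -0.0002] | shift after turning [-0.0232 -0.0046  0.1108]
```

View pics/w15.png

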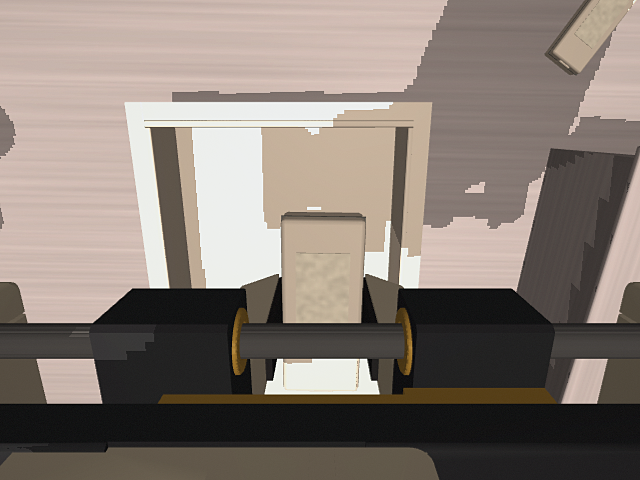

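View pics/s15.png

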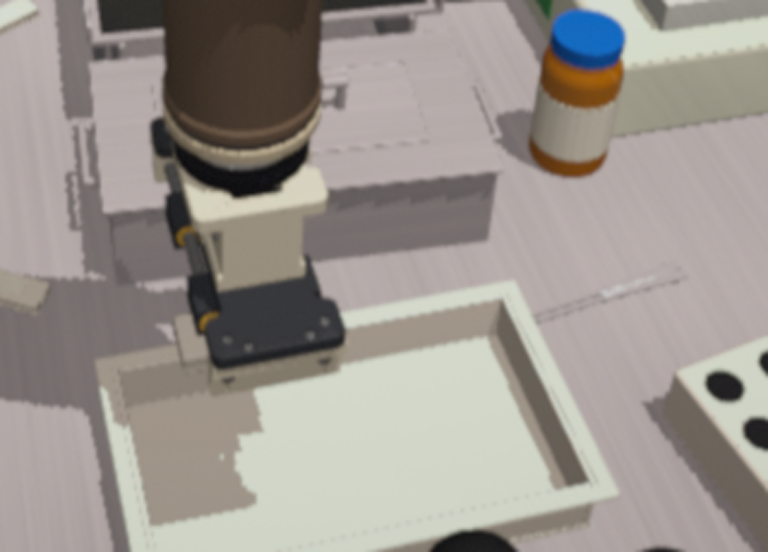

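carry_out([
  [-0.014,-0.003,0,0,0,0,0],
  [-0.009,-0.0015,0.01,0,0,0,0],
  [0,0,0.025,0,0,0,0],
  [0,0,0.025,0,0,0,0],
  [0,0,0.02,0,0,0,0],
  [0,0,0.015,0,0,0,0],
  [0,0,0.006,0,0,0,0],
  [0,0,0,0,0,0,0],
])

```text
time_s: 28.3
tcp_pos: [0.4357, -0.3931, 0.0217]
eef_rot: [0.0, 0.702, 0.713, -0.0]
ft_force: [0.2, -0.7, 0.6]
finger_gap: 0.0338
```

```bash
python3 -c "
from h import *
plan([.435,-.391,.0075],91)
"
```

```text
t 28.3 tcp [ 0.4357 -0.3931  0.0217] yaw 90.89 gap 0.0338 F [ 0.2 -0.7  0.6] q [ 1.07  0.7  -0.63  1.83  0.56  0.8   1.74]
shift tool [ 0.0021 -0.0006  0.0142] rot [-0.0004  0.0008 -0.0019] | shift after turning [ 0.0021 -0.0006  0.0142]
```

carry_out([
  [0.002,0,0.006,0,0,0,0],
  [0,0,0.004,0,0,0,0],
  [0,0,0.003,0,0,0,0],
  [0,0,0,0,0,0,0],
])

```text
time_s: 28.63
tcp_pos: [0.4361, -0.3905, 0.0094]
eef_rot: [0.001, 0.701, 0.713, -0.0]
ft_force: [0.0, 0.4, -0.9]
finger_gap: 0.0339
```

carry_out([
  [0,0,0.0015,0,0,0,0],
  [0,0,0.001,0,0,0,0],
  [0,0,0,0,0,0,0],
])

```text
time_s: 28.88
tcp_pos: [0.4363, -0.3906, 0.0073]
eef_rot: [0.001, 0.701, 0.713, -0.0]
ft_force: [-0.9, 0.2, 2.6]
finger_gap: 0.0336
```

Contact. Release and rise.

carry_out([
  [0,0,0,0,0,0,0.65],
  [0,0,0,0,0,0,0.65],
  [0,0,0,0,0,0,0.65],
  [0,0,-0.01,0,0,0,0.65],
  [0,0,-0.03,0,0,0,0.65],
  [0,0,-0.04,0,0,0,1],
  [0,0,-0.04,0,0,0,1],
  [0,0,-0.04,0,0,0,1],
])

```text
time_s: 29.55
tcp_pos: [0.4358, -0.3895, 0.1692]
eef_rot: [0.0, 0.701, 0.713, 0.0]
ft_force: [0.2, -0.5, 0.2]
finger_gap: 0.0749
```

carry_out([
  [0,0,-0.04,0,0,0,1],
  [0.015,0.003,-0.03,0,0,0,1],
  [0.03,0.01,0,0,0,0,1],
  [0.035,0.012,0,0,0,0,1],
  [0.035,0.012,0,0,0,0,1],
  [0.035,0.012,0,0,0,0,1],
  [0.035,0.012,0,0,0,0,1],
  [0.035,0.012,0,0,0,0,1],
])

```text
time_s: 30.22
tcp_pos: [0.5054, -0.1671, 0.2375]
eef_rot: [0.001, 0.701, 0.713, -0.0]
ft_force: [1.4, 0.4, 0.5]
finger_gap: 0.0916
```

```bash
python3 -c "
from h import *
plan([.624,.073,.23],91)
snap('side','s16',(200,160,520,480),1.8)
"
```

```text
t 30.22 tcp [ 0.5054 -0.1671  0.2375] yaw 90.95 gap 0.0916 F [1.4 0.4 0.5] q [ 0.84  0.4  -0.83  1.74  0.32  1.15  1.5 ]
shift tool [0.2381 0.1226 0.0072] rot [ 0.0009  0.0016 -0.0008] | shift after turning [0.238  0.1228 0.0075]
```

View pics/s16.png

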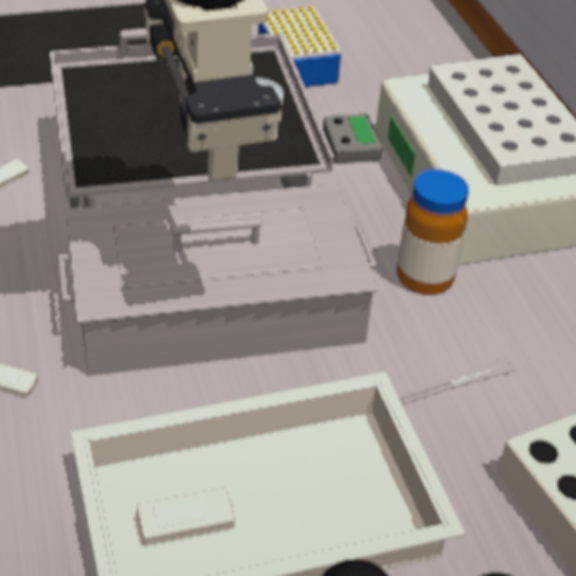

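carry_out([
  [0.02,0.012,0,0,0,0,1],
  [0.03,0.022,0,0,0,0,1],
  [0.035,0.026,0,0,0,0,1],
  [0.035,0.026,0,0,0,0,1],
  [0.035,0.026,0,0,0,0,1],
  [0.035,0.026,0,0,0,0,1],
  [0.03,0.022,0,0,0,0,1],
  [0.018,0.018,0,0,0,0,1],
])

```text
time_s: 30.93
tcp_pos: [0.6753, 0.0705, 0.2371]
eef_rot: [-0.0, 0.7, 0.714, 0.001]
ft_force: [-0.3, 0.1, 0.2]
finger_gap: 0.0921
```

carry_out([
  [0,0,0,0,0,0,1],
  [0,0,0,0,0,0,1],
  [0,0,0,0,0,0,1],
])

```text
time_s: 31.18
tcp_pos: [0.6745, 0.0649, 0.2366]
eef_rot: [0.001, 0.701, 0.713, -0.001]
ft_force: [0.9, -1.8, -0.3]
finger_gap: 0.0918
```

```bash
python3 -c "
from h import *
plan([.624,.074,.23],91)
snap('wrist','w17')
"
```

```text
t 31.18 tcp [0.6745 0.0649 0.2366] yaw 90.94 gap 0.0918 F [ 0.9 -1.8 -0.3] q [ 0.27  0.63 -0.77  1.37  0.44  1.32  1.07]
shift tool [ 0.0099 -0.0504  0.0066] rot [-0.0001  0.0017 -0.0011] | shift after turning [ 0.01   -0.0504  0.0066]
```

View pics/w17.png

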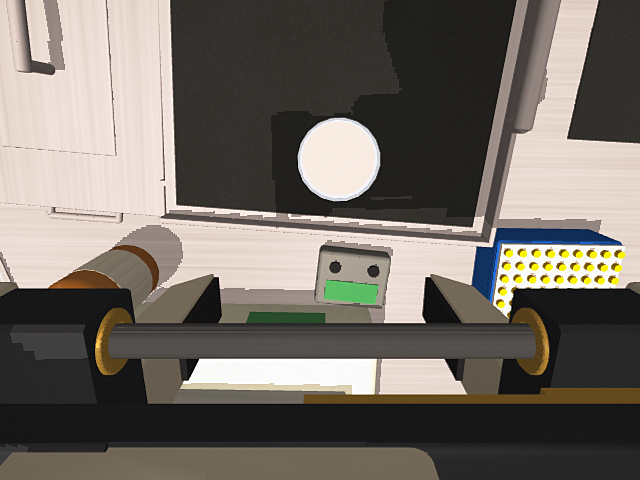

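```bash
python3 -c "
from h import *
c=cam('wrist')
P=np.array([onz(c,u,.116) for u in[(298,159),(380,159),(339,118),(339,201)]]);print(P.round(4), P[:2].mean(0),P[2:].mean(0))
d=(P[:2].mean(0)+P[2:].mean(0))/2
plan([d[0],d[1],.104],91)
"
```

```text
[[0.6241 0.0452 0.116 ]
 [0.6231 0.104  0.116 ]
 [0.5955 0.0738 0.116 ]
 [0.6542 0.0755 0.116 ]] [0.62360612 0.07462563 0.116     ] [0.62484089 0.07466456 0.116     ]
t 31.23 tcp [0.6745 0.0642 0.2367] yaw 90.88 gap 0.0918 F [-0.1 -0.6  1. ] q [ 0.27  0.63 -0.77  1.37  0.44  1.32  1.07]
shift tool [ 0.0115 -0.0501  0.1327] rot [ 0.0001  0.0021 -0.0021] | shift after turning [ 0.0113 -0.0501  0.1327]
```

carry_out([
  [0.005,-0.02,0,0,0,0,1],
  [0.0063,-0.02,0.01,0,0,0,1],
  [0,-0.01,0.025,0,0,0,1],
  [0,0,0.03,0,0,0,1],
  [0,0,0.03,0,0,0,1],
  [0,0,0.02,0,0,0,1],
  [0,0,0.01,0,0,0,1],
  [0,0,0,0,0,0,1],
])

```text
time_s: 31.9
tcp_pos: [0.6233, 0.0739, 0.1096]
eef_rot: [-0.0, 0.702, 0.712, -0.002]
ft_force: [-0.5, 0.0, -0.4]
finger_gap: 0.0919
```

```bash
python3 -c "
from h import *
plan([.6242,.0747,.104],91)
"
```

```text
t 31.9 tcp [0.6233 0.0739 0.1096] yaw 90.85 gap 0.0919 F [-0.5  0.  -0.4] q [ 0.27  0.67 -0.74  1.65  0.51  1.03  0.95]
shift tool [0.0008 0.0009 0.0056] rot [-0.003   0.0025 -0.0026] | shift after turning [0.0008 0.0009 0.0056]
```

carry_out([
  [0.001,0.001,0.0055,-0.003,0.0025,0,0.6],
  [0,0,0,0,0,0,0],
  [0,0,0,0,0,0,0],
  [0,0,0,0,0,0,0],
  [0,0,0,0,0,0,0],
  [0,0,0,0,0,0,0],
  [0,0,0,0,0,0,0],
])

```text
time_s: 32.48
tcp_pos: [0.6261, 0.0771, 0.1066]
eef_rot: [0.001, 0.701, 0.713, 0.002]
ft_force: [-0.9, -0.4, 5.2]
finger_gap: 0.0591
```

```bash
python3 -c "
from h import *
plan([.57,-.391,.23],91)
"
```

```text
t 32.48 tcp [0.6261 0.0771 0.1066] yaw 90.94 gap 0.0591 F [-0.9 -0.4  5.2] q [ 0.27  0.68 -0.74  1.65  0.52  1.02  0.95]
shift tool [-0.4669 -0.0633 -0.1242] rot [ 0.0044 -0.0013 -0.001 ] | shift after turning [-0.467  -0.0643 -0.1234]
```

carry_out([
  [0,0,-0.008,0.004,0,0,0],
  [0,0,-0.02,0,0,0,0],
  [0,0,-0.03,0,0,0,0],
  [0,0,-0.035,0,0,0,0],
  [-0.015,-0.005,-0.03,0,0,0,0],
  [-0.025,-0.01,-0.005,0,0,0,0],
  [-0.03,-0.01,0,0,0,0,0],
  [-0.03,-0.01,0,0,0,0,0],
])

```text
time_s: 33.15
tcp_pos: [0.5923, -0.0239, 0.2352]
eef_rot: [-0.0, 0.701, 0.714, 0.001]
ft_force: [0.1, -1.5, -1.0]
finger_gap: 0.0587
```

```bash
python3 -c "
from h import *
plan([.57,-.391,.23],91)
snap('wrist','w18')
"
```

```text
t 33.15 tcp [ 0.5923 -0.0239  0.2352] yaw 91.04 gap 0.0587 F [ 0.1 -1.5 -1. ] q [ 0.5   0.5  -0.82  1.59  0.38  1.21  1.2 ]
shift tool [-0.3667 -0.029   0.0046] rot [ 0.001  -0.0015  0.0008] | shift after turning [-0.3667 -0.0287  0.0052]
```

View pics/w18.png

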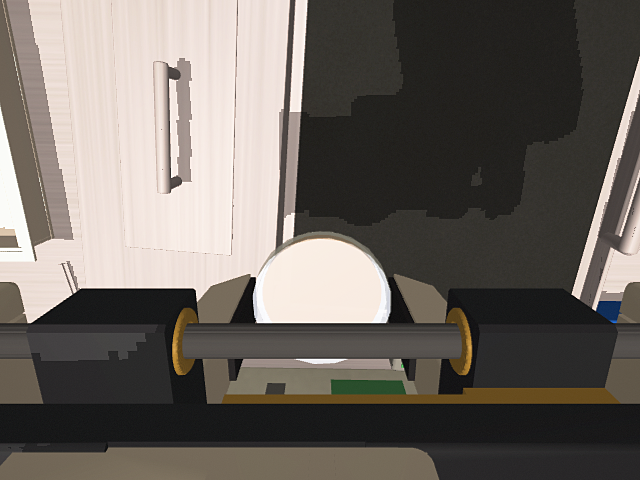

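carry_out([
  [-0.03,-0.002,0,0,0,0,0],
  [-0.03,-0.002,0,0,0,0,0],
  [-0.03,-0.002,0,0,0,0,0],
  [-0.03,-0.002,0,0,0,0,0],
  [-0.03,-0.002,0,0,0,0,0],
  [-0.03,-0.002,0,0,0,0,0],
  [-0.03,-0.002,0,0,0,0,0],
  [-0.03,-0.002,0,0,0,0,0],
])

```text
time_s: 33.87
tcp_pos: [0.5801, -0.2652, 0.2339]
eef_rot: [-0.001, 0.701, 0.713, 0.0]
ft_force: [0.4, -0.3, -0.2]
finger_gap: 0.0591
```

carry_out([
  [-0.03,-0.002,0,0,0,0,0],
  [-0.03,-0.002,0,0,0,0,0],
  [-0.025,-0.002,0,0,0,0,0],
  [-0.02,-0.002,0,0,0,0,0],
  [-0.01,0,0,0,0,0,0],
  [0,0,0.03,0,0,0,0],
  [0,0,0.03,0,0,0,0],
  [0,0,0.03,0,0,0,0],
])

```text
time_s: 34.53
tcp_pos: [0.5749, -0.3781, 0.143]
eef_rot: [-0.0, 0.701, 0.713, 0.001]
ft_force: [-0.6, 0.2, -0.1]
finger_gap: 0.0595
```

```bash
python3 -c "
from h import *
plan([.57,-.391,.01],91)
snap('wrist','w19')
"
```

```text
t 34.53 tcp [ 0.5749 -0.3781  0.143 ] yaw 90.97 gap 0.0595 F [-0.6  0.2 -0.1] q [ 0.92  0.71 -0.72  1.45  0.49  1.15  1.72]
shift tool [-0.013  -0.0052  0.133 ] rot [ 0.0007 -0.0016 -0.0005] | shift after turning [-0.0128 -0.0051  0.133 ]
```

View pics/w19.png

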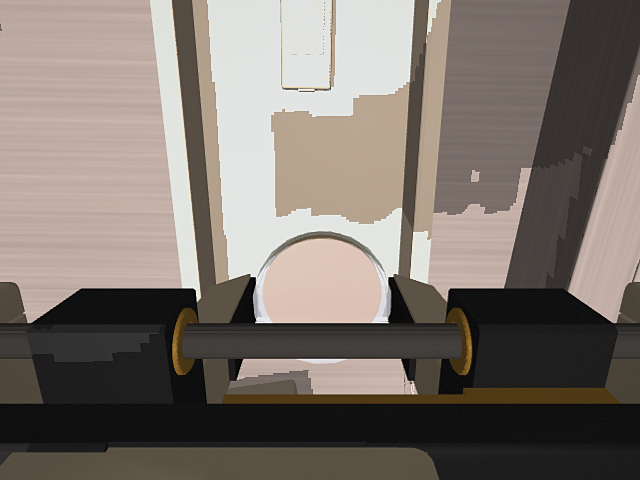

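carry_out([
  [-0.008,-0.002,0.02,0,0,0,0],
  [-0.004,-0.001,0.03,0,0,0,0],
  [0,0,0.03,0,0,0,0],
  [0,0,0.02,0,0,0,0],
  [0,0,0.012,0,0,0,0],
  [0,0,0.004,0,0,0,0],
  [0,0,0,0,0,0,0],
  [0,0,0,0,0,0,0],
])

```text
time_s: 35.25
tcp_pos: [0.5725, -0.3908, 0.0289]
eef_rot: [0.0, 0.701, 0.713, 0.001]
ft_force: [0.0, -0.6, -0.4]
finger_gap: 0.0591
```

```bash
python3 -c "
from h import *
plan([.572,-.391,.0105],91)
"
```

```text
t 35.25 tcp [ 0.5725 -0.3908  0.0289] yaw 90.96 gap 0.0591 F [ 0.  -0.6 -0.4] q [ 0.91  0.83 -0.66  1.53  0.58  0.97  1.67]
shift tool [-0.0002 -0.0005  0.0184] rot [ 0.0011 -0.0008 -0.0006] | shift after turning [-0.0002 -0.0005  0.0184]
```

carry_out([
  [0,0,0.008,0,0,0,0],
  [0,0,0.004,0,0,0,0],
  [0,0,0.003,0,0,0,0],
  [0,0,0,0,0,0,0],
  [0,0,0,0,0,0,0],
])

```text
time_s: 35.67
tcp_pos: [0.5712, -0.3908, 0.0122]
eef_rot: [-0.001, 0.701, 0.713, 0.0]
ft_force: [0.1, -0.1, -0.6]
finger_gap: 0.0587
```

carry_out([
  [0,0,0.001,0,0,0,0],
  [0,0,0.001,0,0,0,0],
  [0,0,0,0,0,0,0],
])

```text
time_s: 35.92
tcp_pos: [0.5716, -0.3909, 0.0108]
eef_rot: [-0.0, 0.701, 0.713, 0.0]
ft_force: [-0.5, 0.1, 2.5]
finger_gap: 0.0591
```

Contact. Release, rise and back off.

carry_out([
  [0,0,0,0,0,0,1],
  [0,0,0,0,0,0,1],
  [0,0,0,0,0,0,1],
  [0,0,0,0,0,0,1],
  [0,0,-0.02,0,0,0,1],
  [0,0,-0.04,0,0,0,1],
  [0,0,-0.04,0,0,0,1],
  [0,0,-0.04,0,0,0,1],
])

```text
time_s: 36.58
tcp_pos: [0.5711, -0.3906, 0.1515]
eef_rot: [-0.001, 0.701, 0.713, 0.0]
ft_force: [0.7, -0.9, 0.1]
finger_gap: 0.0918
```

carry_out([
  [0,0,-0.04,0,0,0,1],
  [0,0,-0.04,0,0,0,1],
  [-0.02,-0.03,-0.01,0,0,0,1],
  [-0.03,-0.035,0,0,0,0,1],
  [-0.03,-0.035,0,0,0,0,1],
  [-0.03,-0.035,0,0,0,0,1],
  [-0.03,-0.035,0,0,0,0,1],
  [-0.02,-0.02,0,0,0,0,1],
])

```text
time_s: 37.25
tcp_pos: [0.393, -0.5458, 0.2401]
eef_rot: [-0.001, 0.703, 0.712, -0.001]
ft_force: [-0.4, -0.9, 0.4]
finger_gap: 0.0918
```

carry_out([
  [-0.02,-0.03,0,0,0,0,1],
  [-0.02,-0.03,0,0,0,0,1],
  [0,0,0,0,0,0,1],
  [0,0,0,0,0,0,1],
  [0,0,0,0,0,0,1],
])

```text
time_s: 37.67
tcp_pos: [0.3384, -0.5831, 0.2402]
eef_rot: [-0.001, 0.701, 0.713, 0.001]
ft_force: [0.6, 0.2, 0.0]
finger_gap: 0.0912
```

```bash
python3 -c "
from h import *
plan([.572,-.391,.0105],91)
snap('side','s20'); snap('top','t20'); 
im=cv2.imread('pics/t20_raw.png')[165:335,325:535]; cv2.imwrite('pics/t20c.png',cv2.resize(im,None,fx=3.5,fy=3.5,interpolation=cv2.INTER_CUBIC))
"
```

```text
t 37.67 tcp [ 0.3384 -0.5831  0.2402] yaw 90.94 gap 0.0912 F [0.6 0.2 0. ] q [ 1.4   0.62 -0.74  1.37  0.42  1.31  2.23]
shift tool [0.1878 0.2367 0.23  ] rot [-0.0001 -0.0019 -0.0011] | shift after turning [0.188  0.2369 0.2297]
```

View pics/s20.png

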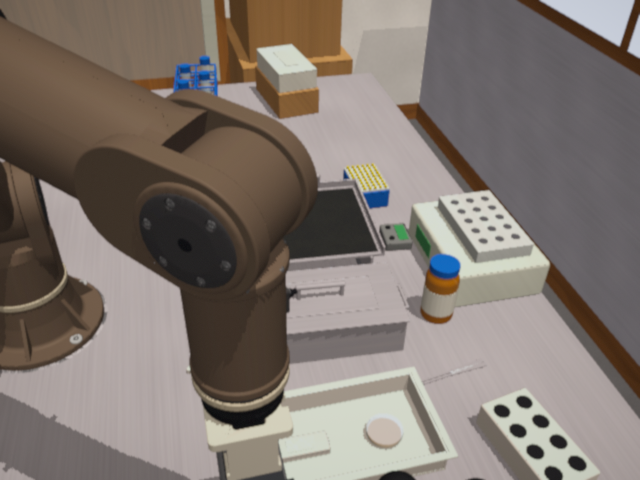

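View pics/t20.png

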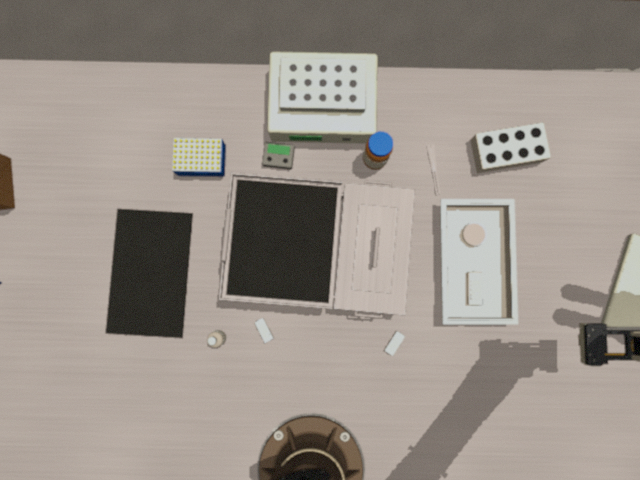

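View pics/t20c.png

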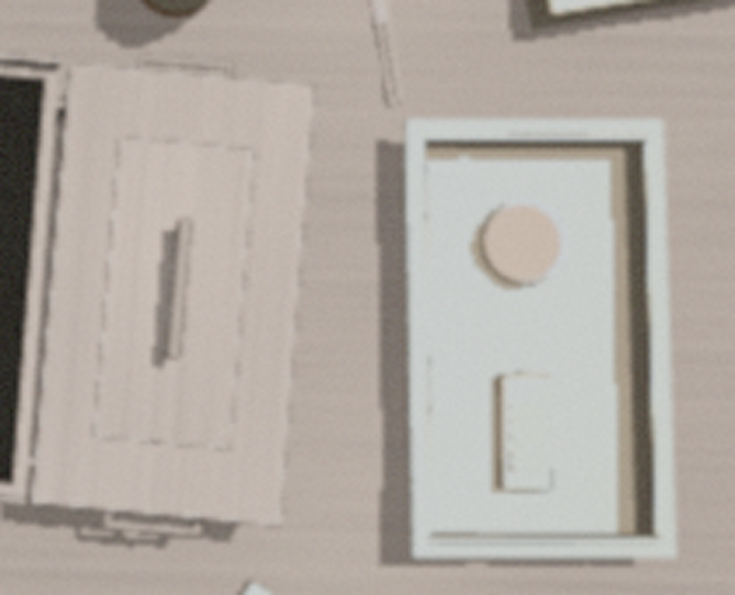

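```bash
python3 -c "
from h import *
T=cam('top')
P=np.array([onz(T,(325+(x+.5)/3.5-.5,165+(y+.5)/3.5-.5),.084) for x,y in[(68,66),(312,87),(281,524),(32,502)]])
print(P[:,:2],P.mean(0)); n=np.linalg.norm
print([n(P[i]-P[(i+1)%4]) for i in range(4)])
for i,j in((2,1),(3,0)): print(np.degrees(np.arctan2(*(P[j]-P[i])[1::-1])))
a=cv2.imread('pics/side0.png')[255:375,215:425];b=cv2.imread('pics/s12_raw.png')[255:375,215:425]
o=np.vstack([a,b]);cv2.imwrite('pics/cmp.png',cv2.resize(o,None,fx=2.5,fy=2.5,interpolation=cv2.INTER_CUBIC))
"
```

```text
[[ 0.67436473 -0.06420901]
 [ 0.66337257 -0.22772017]
 [ 0.37264655 -0.20867159]
 [ 0.38372487 -0.0452411 ]] [ 0.52352718 -0.13646047  0.084     ]
[np.float64(0.16388022385008863), np.float64(0.29134939347709904), np.float64(0.1638055363228691), np.float64(0.2912581503656729)]
-3.748703384139557
-3.733975479802802
```

View pics/cmp.png

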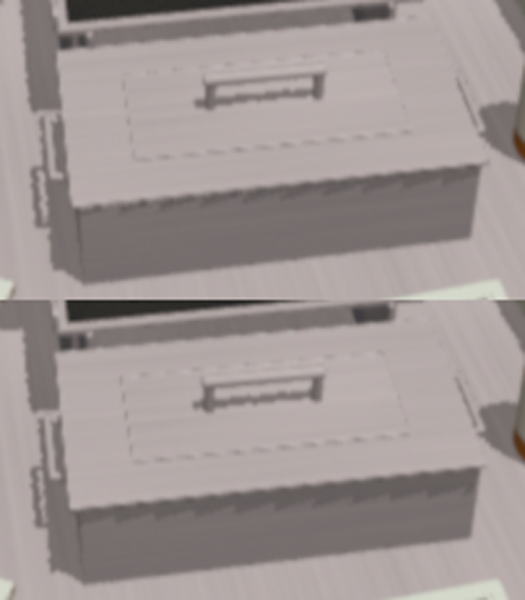

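```bash
python3 -c "
from h import *
print(env.hand_in())"
```

```text
the job is handed in; nothing more can be done
None
```

I carried out the whole task and handed it in at about 38 s on the robot's clock; the hand-in gives no verdict. Two tubes, one dish and one mailer were there at the start.

**What I did**
- I laid the cover on the dark mat.
- I tipped the tray to about 0.2 rad. Both tubes rolled into the basin while the dish and mailer stayed on, and I lowered the tray again.
- I put the cover back on the basin.
- I laid the mailer and the dish flat in the white tray.

**Last checks**
- **Tubes:** both lay flat in the basin, seen from above before the cover went back on.
- **Cover:** measured in the top view, it sits about 2 mm from the basin's centre and is square to within about 0.5°. That is within the camera calibration of about 2 mm. It came to rest about 1 mm lower than where I had picked it up.
- **Side view of the cover:** its front edge looks about 1 pixel lower than at the start. I put this down to the small sideways shift, but I did not measure the tilt separately.
- **Flat ware and tray:** the dish and mailer lie flat inside the white tray, and the tipping tray is down.
- **Other things:** the bystanders and the look-alike mailers stand in the same places as before. The gripper is open and clear of everything.

I saw no grip slip and nothing knocked aside. The highest force I read was about 39 N at the wrist, as the tray met its stop.

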